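Put the coating roller back in its case

ROBOT

A 6-joint arm with a two-finger parallel gripper is mounted at the origin on a cart in front of the work surface, level with it; the furniture and walls round the work are solid. World frame = base frame: x ahead of the robot, y to its left, z up, the work surface at z = 0. Lengths are in m, angles in rad, forces in N, time in s.
With the tool pointing down it reaches from about 0.25 to 0.775 m from the base axis. Payload 4 kg.
Tool frame: the origin (TCP) lies midway between the tips of the shut fingers; the grasp point (between the pads) lies 19 mm behind it (env.hold_point_z is the distance from the TCP to the grasp point, in m); z points along the fingers, y is the direction in which the jaws open and shut (so a half turn about z gives the same grasp; the last joint's range is limited). The gripper opens to 94 mm and grips with 3 to 60 N. Pads are 16 mm wide; open, the fingers measure 119 mm over their backs; the gripper's body (75 mm by 177 mm) begins 78 mm behind the grasp point.
Start: joints at [-1.31, 0.087, 1.371, -0, 1.684, -0.103], TCP at [0.196, -0.514, 0.206] pointing down, gripper open.
Joint ranges: [-3.1, 3.1], [-0.76, 2.03], [0.27, 2.55], [-1.08, 4.22], [0.17, 2.65], [-2.57, 2.57]. Speed limits (rad/s): [2.79, 2.79, 3.14, 3.14, 3.14, 3.14].

INTERFACE

Orientations are given as a 3x3 rotation matrix whose columns are the frame's x, y, z axes.
In Python, from cell import env gives the robot as it stands.
- The arm moves only by the tool arm_command, never from a script. Its argument "motion" is a list of rows, each a list of 7 numbers: the shift along the tool's x, y, z in m, then the turn, a rotation vector about the tool's x, y, z in rad, then the finger opening in m, from 0 to 0.094. In form: [[tx, ty, tz, ax, ay, az, grip], ...]. A call has exactly 5 rows; each row shifts and turns the pose as measured when the row begins, along the tool's axes as they then stand; what a row does not reach is not made up. A row lasts 1/10 s, in which the tool goes at most 50 mm and 8.59 degrees, less where a joint would pass 70% of its speed; a pose out of reach is approached as far as the arm can. A call is refused whole if a number of a shift passes 0.05 or a number of a turn 0.15, either way. A call with a gripper value outside its range is refused whole. The fingers move at their own pace and stop on an object; "squeeze" is the grip in N (left out, the last holds). Time passes only in rows, so rows that do not move let the fingers close, or fill a call up. It gives the time, the measured TCP pose, the force and the opening at its end, in the units of the state.
- env.observe(): the state, without advancing time (a new reading comes with each control period).
- env.read_camera(name): name is "scene" or "top"; returns the picture (384x512x3 uint8, red, green, blue); there is no depth.
- env.camera_model(name): a dict with "fx", "fy", "cx", "cy" (pixels), "R" (3x3) and "t" (3): a world point X has camera coordinates R X + t. Camera axes: x right, y down, z forward; pixel columns grow to the right and rows downward; lengths in m; the calibration is good to about 2 mm. A picture is of the moment at which its call begins. camera_model takes no time and is no camera call.
- env.close_job(): hands the job in, once; it reports no verdict.
The state is a dict: "time": time; "joints": joint angles; "dq": joint speeds; "tau": joint torques, N m; "ee_pos": TCP position; "ee_rot": TCP orientation; "contact_force": force on the tool from outside, world axes, zero at the start; "ft_torque": the same for the moment, N m; "finger_gap": finger opening in m.
Only numpy, scipy, OpenCV 4.12 (cv2) and the standard library are available. Lean on these libraries where they do the work, as an engineer would, in place of code of your own. Each camera call takes 0.05 s, during which the arm holds its last target.

TASK

Put the rubber coating roller away in its grey case: pull the case open by its black handle and lay the lid right over on the bench, clip the roller level between the two end holders (one journal in the sprung cup, the other under the fixed lip) and then swing the lid back and press it until the catch snaps. Ease the lid over both ways without letting it drop, do not let the roller fall or roll away, and leave the other things on the bench where they are.

Things in the scene. Friction and masses are not known exactly. Their poses are not given: they have to be found in the camera images.
- case: Base of a grey clamshell case, fixed, 194 (x) x 128 (y) mm, 34 mm high (68 with the lid shut), walls and floor 4 mm, liner at 6 mm. Origin: centre of its underside, on the bench. x: long side and line of the stored roller, pointing away from the robot; +y: handle side; hinge on the -y side. Holders on its centre line: sprung cup at the -x end, fixed one at the +x end; room for fingers beside them
- hinge (a point): Middle of the hinge axis, at (0, -69, 34) mm in the case frame; the axis is parallel to the case's x. The point's axes are the case's. A spring catch in the middle of the handle edge holds the shut lid: some 10 N up at the handle snaps it open, some 7 N down snaps it shut; a lid merely let down rests on the catch, about 0.06 rad open.
- lid (a joint): Lid (194 x 128 x 34 mm, 0.25 kg), rad: 0 shut and caught, 3.14 laid right over, upside down on the bench on the case's -y side. Positive swings the handle edge up and over from +y to -y. It falls to either side by its own weight unless held.
- handle (a point): Middle of the lid's handle: black bar 34 mm long, 15 mm thick, parallel to the case's x, on a 20 mm wide stem, 28 mm off the lid's edge. Lid shut: at (0, 161, 12) mm from hinge, 46 mm above the bench; laid over: 22 mm above it. Pinch it from above on its two flat ends (fingers closing along the case's x); it turns between the pads as the lid swings. The point turns with the lid.
- roller: Coating roller, loose, 0.25 to 0.45 kg: blue rubber face 44 mm in diameter, 100 mm long, on a steel shaft whose journals, 16 mm in diameter, stick out 22 mm at each end: 144 mm overall, both ends alike. Origin: middle of its axis; x along the axis. It starts lying on the bench on the rubber and rolls easily; grip it across the 44 mm from above.
- seat (a point): Where the roller's origin belongs when stored: 10 mm towards +x from the case's centre, 36 mm above the bench; axes as the case's. The roller is longer than the free gap: put the near journal in the cup with the far end tilted up (about 0.3 rad), push 8 to 10 mm past the stored place against the spring, lower it level, let it back under the lip, then let go.
- spring_cup (a joint): Travel of the sprung cup, m: 0 out, growing as it is pushed towards the case's -x; 0.008 with the roller stored, 0.024 at its stop. Pushing starts at about 2 N and takes 0.45 N more per mm. For the far journal to clear the lip it must be at 0.016 to 0.018 with the roller level, some 0.021 to 0.023 while the roller is tilted 0.3 rad. A roller let go too high can stay wedged there.
- cup_face (a point): Centre of the sprung cup's end plate, on the line of the stored roller, where the near journal's end bears: 64 mm towards -x from seat with the cup out, 72 mm with the roller stored. The cup is an open-topped V saddle 16 mm long; its cheeks, 21 mm apart, and flares end 17 mm, its end plate 15 mm above this point. It moves with the cup.
- lip (a point): Centre of the fixed holder's back plate, on the line of the stored roller, where the far journal's end bears: 72 mm towards +x from seat. The holder is a V saddle 17 mm long, cheeks 21 mm apart, flares up to 18 mm above the axis; at the back plate a lip reaches 6 mm back over the journal, underside 10.5 mm and top 14.5 mm above the axis.
- tin_lid: Bystander: paint tin lid, 93 mm disc 7 mm thick, origin under its centre. Loose.
- mallet: Bystander: rubber mallet, 269 mm long along its y, 48 mm high, origin under its middle. Loose.
- flat_brush: Bystander: flat paint brush, 214 mm long along its y, origin under its middle. Loose.
- marker_red: Bystander: marker with red cap, 140 mm long along its y, 16 mm thick, origin under its middle. Loose.

How it is judged:
On the way, in this order (a step that is already met when the one before it is completed fails the run):
1. the case stands open with its lid laid right over (past 2.9 rad) (value of joint lid above 2.9 rad), for 0.2 s.
2. the roller sits between the end holders, under the lip, and is let go (x of roller in the frame of seat between -0.003 and 0.003 m and y of roller in the frame of seat between -0.004 and 0.004 m and z of roller in the frame of seat between -0.004 and 0.004 m and angle between the x axis of roller and the x axis of case, either way round below 0.04 rad and linear speed of roller below 0.02 m/s and contact force between the fingers and roller below 0.01 N), for 0.2 s.
At the end, for the whole second after the job is handed in: The roller lies still between the end holders: within 3 mm of its stored place along the case, 4 mm across it and in height, in line with the case within 0.04 rad; the lid is shut and caught (within 0.03 rad of shut), and everything is at rest (value of joint lid below 0.03 rad and velocity of joint lid between -0.1 and 0.1 rad/s and x of roller in the frame of seat between -0.003 and 0.003 m and y of roller in the frame of seat between -0.004 and 0.004 m and z of roller in the frame of seat between -0.004 and 0.004 m and angle between the x axis of roller and the x axis of case, either way round below 0.04 rad and linear speed of roller below 0.02 m/s); the robot touches nothing.
It fails at once if the lid is let fall (closing faster than 4 rad/s below 1.2 rad before it reaches the catch, or faster than 5 rad/s as it is laid over beyond 1.5 rad) ((value of joint lid between 0.12 and 1.2 rad and velocity of joint lid below -4 rad/s) or (value of joint lid above 1.5 rad and velocity of joint lid above 5 rad/s)).
It fails at once if the roller is dropped (falling faster than 0.4 m/s out of the grip, above its stored height) or rolls away on the bench (faster than 0.25 m/s) (contact force between the fingers and roller below 0.01 N and ((height (world z) of roller above 0.045 m and linear speed of roller above 0.4 m/s) or (height (world z) of roller below 0.028 m and linear speed of roller above 0.25 m/s))).
It fails at once if another thing on the bench is shifted by more than 30 mm (distance of any of tin_lid, mallet, flat_brush, marker_red from where it was at the start of the episode above 0.03 m).
It also fails if it takes over 72 s, if anything falls off the work surface, if the arm or the gripper's body presses on something with over 40 N, if the wrist force passes 120 N, or if a joint passes its speed limit or range.

## Working session

There is one attempt and no reset: what is moved stays moved. The work goes in short steps, Python scripts to look and compute and a tool call to move; the robot and the scene stay as the last step left them, time stands still between calls to the robot, and variables do not carry over. Pictures are saved under pics/ and viewed, and the job is handed in when it is done.

Besides the shell and the picture viewer there is one more tool, called after "Emit:" in YAML: its name, and indented under it one key for each argument. arm_command: Moves the arm, as the interface text tells. Its arguments: {"type":"object","properties":{"motion":{"type":"array"},"squeeze":{"type":"number"}},"required":["motion"]}

```bash
ls; mkdir -p pics; python3 - <<'E'
from cell import env
import cv2,numpy as np
np.set_printoptions(precision=4,suppress=True)
for n in("scene","top"):
    im=env.read_camera(n); cv2.imwrite(f"pics/{n}0.png",im[:,:,::-1]); 
    m=env.camera_model(n); print(n,{k:np.array(v) for k,v in m.items()})
    print("cam pos",-np.array(m["R"]).T@np.array(m["t"]))
print({k:np.array(v) for k,v in env.observe().items()}, env.hold_point_z)
E
```

```text
pics
scene {'fx': array(360.2589), 'fy': array(360.2589), 'cx': array(250.5915), 'cy': array(197.2284), 'R': array([[-0.456 , -0.8899, -0.0074],
       [-0.6614,  0.3444, -0.6663],
       [ 0.5955, -0.2989, -0.7457]]), 't': array([0.4731, 0.3292, 0.7914])}
cam pos [-0.0378  0.5442  0.813 ]
top {'fx': array(356.197), 'fy': array(356.197), 'cx': array(255.1402), 'cy': array(189.3442), 'R': array([[-0.0152, -0.9998,  0.0126],
       [-0.9858,  0.0129, -0.1673],
       [ 0.1671, -0.0149, -0.9858]]), 't': array([0.259 , 0.5649, 1.0749])}
cam pos [0.3811 0.2677 1.1509]
{'time': array(0.1), 'joints': array([-1.3101,  0.0879,  1.3721, -0.    ,  1.6836, -0.1031]), 'dq': array([-0.0002, -0.0021, -0.0046, -0.0012, -0.0003, -0.0009]), 'tau': array([  0.0021, -34.1253, -30.33  ,   0.0721,   0.0304,  -0.0001]), 'ee_pos': array([ 0.1956, -0.5135,  0.2044]), 'ee_rot': array([[ 0.9346,  0.3558, -0.0005],
       [ 0.3558, -0.9346,  0.0019],
       [ 0.0002, -0.002 , -1.    ]]), 'contact_force': array([ 0.4868, -1.0264,  0.6498]), 'ft_torque': array([0.0232, 0.0144, 0.0348]), 'finger_gap': array(0.0941)} 0.0188
```

View pics/scene0.png

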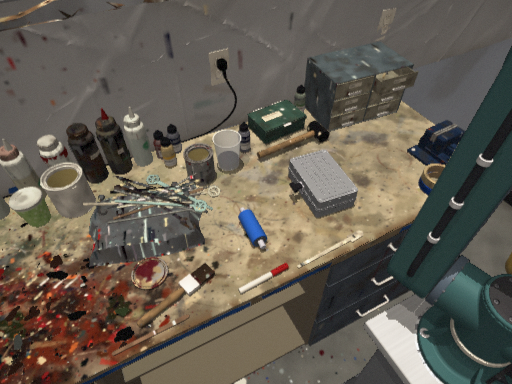

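View pics/top0.png

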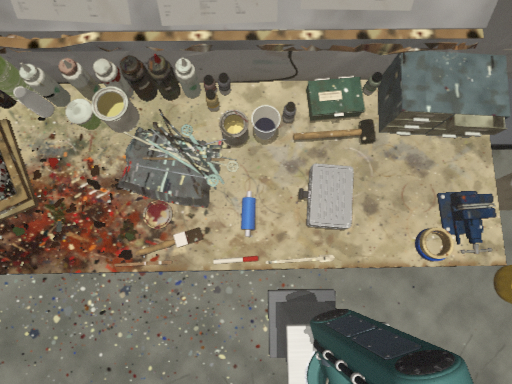

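The scene view shows the grey case at about (322,182) with its black handle at (295,187), and the roller at (253,228). In the top view the case is at (330,196), the handle at (303,195) and the roller at (249,214). The space to the right of the case, where the lid goes, is clear. Next I'll measure these.

```bash
cat > h.py <<'E'
import numpy as np,cv2
np.set_printoptions(precision=4,suppress=True)
def ray(m,uv):
    R=np.array(m["R"]);t=np.array(m["t"])
    d=R.T@np.array([(uv[0]-m["cx"])/m["fx"],(uv[1]-m["cy"])/m["fy"],1.]); return -R.T@t,d
def onplane(m,uv,z):
    o,d=ray(m,uv); return o+d*(z-o[2])/d[2]
def proj(m,X):
    c=np.array(m["R"])@np.array(X)+np.array(m["t"]); return np.array([m["fx"]*c[0]/c[2]+m["cx"],m["fy"]*c[1]/c[2]+m["cy"]])
def two(m1,a,m2,b):
    A=[];y=[]
    for m,uv in((m1,a),(m2,b)):
        o,d=ray(m,uv);d/=np.linalg.norm(d);P=np.eye(3)-np.outer(d,d);A.append(P);y.append(P@o)
    return np.linalg.lstsq(np.vstack(A),np.hstack(y),rcond=None)[0]
E
python3 - <<'E'
import cv2,numpy as np
a=cv2.imread("pics/top0.png");b=cv2.imread("pics/scene0.png")
A=cv2.resize(a[150:245,225:365],None,fx=5.5,fy=5.5,interpolation=cv2.INTER_CUBIC)
B=cv2.resize(b[140:260,225:365],None,fx=5,fy=5,interpolation=cv2.INTER_CUBIC)
cv2.imwrite("pics/topc.png",A);cv2.imwrite("pics/scenec.png",B)
from h import *
from cell import env
for n,im in(("top",a),("scene",b)):
    m=env.camera_model(n)
    hsv=cv2.cvtColor(im,cv2.COLOR_BGR2HSV)
    mk=cv2.inRange(hsv,(100,120,80),(125,255,255)); mk[:,:225]=0;mk[:,285:]=0;mk[:180]=0
    cs=max(cv2.findContours(mk,0,2)[0],key=cv2.contourArea)
    print(n,"roller",cv2.minAreaRect(cs))
    # case mask: grey low sat
    mk=cv2.inRange(hsv,(0,0,95),(180,40,230)); 
    x0,x1,y0,y1=(295,365,155,240) if n=="top" else (280,365,140,225)
    z=np.zeros_like(mk);z[y0:y1,x0:x1]=mk[y0:y1,x0:x1]; z=cv2.morphologyEx(z,cv2.MORPH_OPEN,np.ones((3,3)))
    cs=max(cv2.findContours(z,0,2)[0],key=cv2.contourArea); print("case",cv2.minAreaRect(cs),cv2.boxPoints(cv2.minAreaRect(cs)).tolist())
    print(cv2.contourArea(cs)); 
    if n=="top":
        for p in cv2.boxPoints(cv2.minAreaRect(cs)): print(onplane(m,p,0.068))
E
```

```text
top roller ((248.0, 213.0), (30.0, 12.0), 90.0)
case ((329.7411804199219, 195.96963500976562), (44.564369201660156, 63.66908645629883), 2.2906100749969482) [[306.2044372558594, 226.88816833496094], [308.7491760253906, 163.2699432373047], [353.2779235839844, 165.0511016845703], [350.7331848144531, 228.66932678222656]]
2669.0
[0.4471 0.0981 0.068 ]
[0.6453 0.0824 0.068 ]
[ 0.6379 -0.0571  0.068 ]
[ 0.4398 -0.0372  0.068 ]
scene roller ((251.7000274658203, 225.9000244140625), (34.435447692871094, 15.65247631072998), 63.43495178222656)
case ((322.5600280761719, 175.0800018310547), (65.20000457763672, 39.599998474121094), 53.13010025024414) [[287.1600341796875, 160.8800048828125], [318.84002685546875, 137.1199951171875], [357.96002197265625, 189.27999877929688], [326.280029296875, 213.04000854492188]]
1957.5
```

View pics/topc.png

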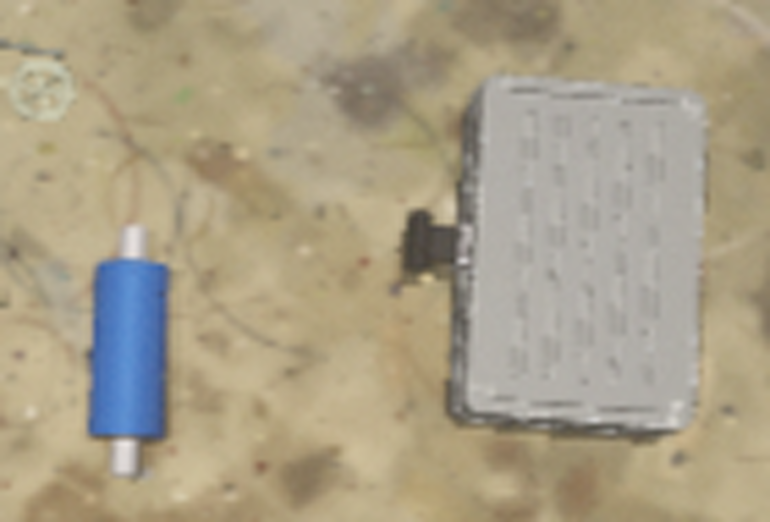

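View pics/scenec.png

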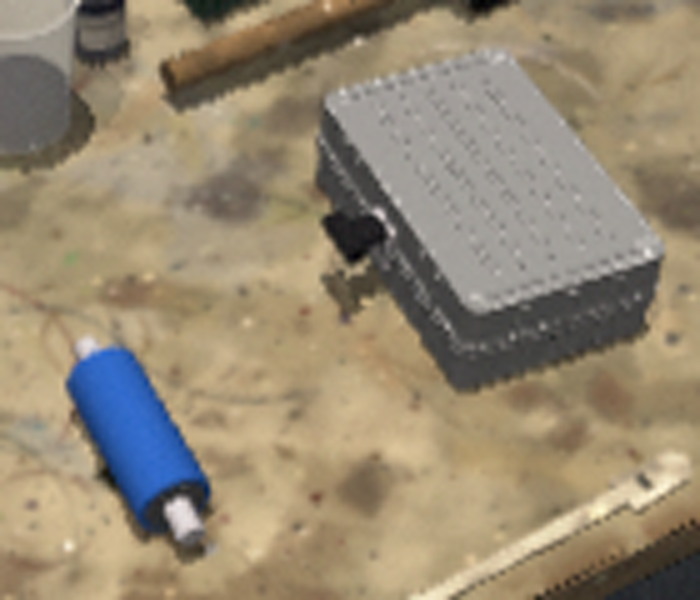

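```bash
python3 - <<'E'
from h import *
from cell import env
T=env.camera_model("top");S=env.camera_model("scene")
t=lambda u,v:((u+.5)/5.5-.5+225,(v+.5)/5.5-.5+150)
s=lambda u,v:((u+.5)/5-.5+225,(v+.5)/5-.5+140)
tc=[t(465,412),t(484,77),t(708,93),t(694,431)]
sc=[s(477,311),s(322,95),s(507,47),s(664,256)]
P=[onplane(T,p,.068) for p in tc];Q=[onplane(S,p,.068) for p in sc]
for n,K in(("top",P),("scene",Q)):
    K=np.array(K);print(n,K[:,:2].tolist())
    print(" c",K.mean(0)," L",np.linalg.norm(K[1]-K[0]),np.linalg.norm(K[2]-K[3]),"W",np.linalg.norm(K[2]-K[1]),np.linalg.norm(K[3]-K[0]))
    d=(K[1]-K[0])+(K[2]-K[3]);e=(K[1]-K[2])+(K[0]-K[3]);print(" yaw",np.arctan2(d[1],d[0]),np.arctan2(-e[0],e[1]))
print("two",[two(T,a,S,b) for a,b in zip(tc,sc)])
print("handle top",onplane(T,t(417,243),.050), "scene",onplane(S,s(353,234),.050))
def roller(im,M,nm):
    pass
# roller shaft ends: top view
print("r ends top",onplane(T,t(135,227),.022),onplane(T,t(125,474),.022))
print("r ends scene",onplane(S,s(86,344),.026),onplane(S,s(186,530),.026))
E
```

```text
top [[0.45423832656801855, 0.0889083261724847], [0.6441017774922317, 0.07035087651218652], [0.6332055004760708, -0.05695561674341093], [0.441951892975217, -0.03741255349454292]]
 c [0.5434 0.0162 0.068 ]  L 0.19076820734793734 0.19224950898049106 W 0.1277719534086037 0.12691698503463592
 yaw -0.09963957443182342 -0.09115132071524006
scene [[0.454486025200683, 0.08472795373692332], [0.6440438615317999, 0.0688441352380853], [0.6285865305869555, -0.057302358024332256], [0.4401037043316271, -0.03165782327286215]]
 c [0.5418 0.0162 0.068 ]  L 0.19022215697609612 0.19021939426834386 W 0.12708999505210317 0.11727105458616797
 yaw -0.10941285049122389 -0.12241851658858467
two [array([0.4531, 0.0882, 0.0715]), array([0.6435, 0.07  , 0.069 ]), array([ 0.6333, -0.0595,  0.0636]), array([ 0.4433, -0.0379,  0.0618])]
handle top [0.5519 0.1094 0.05  ] scene [0.5491 0.1037 0.05  ]
r ends top [0.5678 0.27   0.022 ] [0.4248 0.2775 0.022 ]
r ends scene [0.5643 0.2704 0.026 ] [0.4262 0.2801 0.026 ]
```

```bash
cat >> h.py <<'E'
from scipy.spatial.transform import Rotation as Ro
C=np.array([.543,.016,0.]);YAW=-0.10
Rc=Ro.from_euler('z',YAW).as_matrix()
def case(p): return C+Rc@(np.array(p)/1000.)
SEAT=case([10,0,36]); HINGE=case([0,-69,34])
def handle(th):
    a=np.arctan2(12,161)+0; r=np.hypot(161,12)/1000
    return HINGE+Rc@np.array([0,r*np.cos(a+th),r*np.sin(a+th)])
def down(xang):  # tool pointing down, tool x at world angle
    return Ro.from_euler('z',xang).as_matrix()@np.diag([1,-1,-1.])
def plan(ps,Rs,p0,R0,wps,grip):
    """wps list of (pos,R) targets; print rows in tool axes"""
    p,R=np.array(p0),np.array(R0)
    for q,Q in wps:
        t=R.T@(np.array(q)-p); r=Ro.from_matrix(R.T@Q).as_rotvec()
        print([float(x) for x in np.round(np.r_[t,r],4)]+[grip]); p,R=np.array(q),Q
def go(target,Q,n,grip,env=None,):
    from cell import env
    o=env.observe();p0=np.array(o["ee_pos"]);R0=np.array(o["ee_rot"])
    rv=Ro.from_matrix(R0.T@Q).as_rotvec()
    w=[(p0+(np.array(target)-p0)*k/n,R0@Ro.from_rotvec(rv*k/n).as_matrix()) for k in range(1,n+1)]
    print("err",R0.T@(np.array(target)-p0),rv,"t",o["time"],"q",np.array(o["joints"]),"F",np.array(o["contact_force"]),"gap",o["finger_gap"])
    plan(0,0,p0,R0,w,grip)
E
python3 - <<'E'
from h import *
print(handle(0))
go(handle(0)+[0,0,.1],down(np.pi/2+YAW),15,0.07)
E
```

```text
[0.5522 0.1075 0.046 ]
err [ 0.5543 -0.4534  0.0594] [-0.0017 -0.0013 -1.107 ] t 0.1 q [-1.3101  0.0879  1.3721 -0.      1.6836 -0.1031] F [ 0.4868 -1.0264  0.6498] gap 0.09407382221666435
[0.037, -0.0302, 0.004, -0.0001, -0.0001, -0.0738, 0.07]
[0.0391, -0.0274, 0.004, -0.0001, -0.0001, -0.0738, 0.07]
[0.041, -0.0245, 0.0039, -0.0001, -0.0001, -0.0738, 0.07]
[0.0427, -0.0214, 0.0039, -0.0001, -0.0001, -0.0738, 0.07]
[0.0441, -0.0182, 0.0039, -0.0001, -0.0001, -0.0738, 0.07]
[0.0454, -0.0149, 0.0039, -0.0001, -0.0001, -0.0738, 0.07]
[0.0463, -0.0115, 0.0039, -0.0001, -0.0001, -0.0738, 0.07]
[0.0471, -0.008, 0.0039, -0.0001, -0.0001, -0.0738, 0.07]
[0.0475, -0.0045, 0.0039, -0.0001, -0.0001, -0.0738, 0.07]
[0.0477, -0.001, 0.0039, -0.0001, -0.0001, -0.0738, 0.07]
[0.0477, 0.0025, 0.0039, -0.0001, -0.0001, -0.0738, 0.07]
[0.0474, 0.006, 0.0039, -0.0001, -0.0001, -0.0738, 0.07]
[0.0468, 0.0095, 0.0039, -0.0001, -0.0001, -0.0738, 0.07]
[0.046, 0.0129, 0.0039, -0.0001, -0.0001, -0.0738, 0.07]
[0.0449, 0.0163, 0.0039, -0.0001, -0.0001, -0.0738, 0.07]
```

Emit:
arm_command:
  motion:
    - [0.037, -0.03, 0, 0, 0, -0.074, 0.07]
    - [0.039, -0.027, 0, 0, 0, -0.074, 0.07]
    - [0.041, -0.0245, 0, 0, 0, -0.074, 0.07]
    - [0.043, -0.021, 0, 0, 0, -0.074, 0.07]
    - [0.044, -0.018, 0, 0, 0, -0.074, 0.07]
  squeeze: 25

```text
time: 0.6
ee_pos: [0.3143, -0.3039, 0.1997]
ee_rot: [[0.741, 0.671, -0.004], [0.671, -0.741, 0.009], [0.003, -0.009, -1.0]]
contact_force: [1.1, -0.7, -0.1]
finger_gap: 0.0705
```

Emit:
arm_command:
  motion:
    - [0.045, -0.015, 0, 0, 0, -0.074, 0.07]
    - [0.046, -0.0115, 0, 0, 0, -0.074, 0.07]
    - [0.047, -0.008, 0, 0, 0, -0.074, 0.07]
    - [0.0475, -0.0045, 0, 0, 0, -0.074, 0.07]
    - [0.0475, -0.001, 0, 0, 0, -0.074, 0.07]

```text
time: 1.1
ee_pos: [0.4321, -0.0866, 0.1992]
ee_rot: [[0.436, 0.9, -0.005], [0.9, -0.436, 0.009], [0.006, -0.009, -1.0]]
contact_force: [0.4, -1.1, 0.0]
finger_gap: 0.07
```

```bash
python3 - <<'E'
from h import *
go(handle(0)+[0,0,.09],down(np.pi/2+YAW),10,0.07)
E
```

```text
err [0.2267 0.024  0.0644] [-0.0074 -0.0077 -0.3508] t 1.1 q [-0.3324 -0.1526  1.616   0.0073  1.686   0.1193] F [ 0.3851 -1.0779  0.0324] gap 0.06998036363551972
[0.0227, 0.0024, 0.0064, -0.0007, -0.0008, -0.0351, 0.07]
[0.0226, 0.0032, 0.0064, -0.0007, -0.0008, -0.0351, 0.07]
[0.0225, 0.004, 0.0064, -0.0007, -0.0008, -0.0351, 0.07]
[0.0223, 0.0048, 0.0064, -0.0007, -0.0008, -0.0351, 0.07]
[0.0221, 0.0055, 0.0064, -0.0007, -0.0008, -0.0351, 0.07]
[0.0219, 0.0063, 0.0064, -0.0007, -0.0008, -0.0351, 0.07]
[0.0217, 0.0071, 0.0064, -0.0007, -0.0008, -0.0351, 0.07]
[0.0214, 0.0078, 0.0064, -0.0007, -0.0008, -0.0351, 0.07]
[0.0212, 0.0086, 0.0063, -0.0007, -0.0008, -0.0351, 0.07]
[0.0208, 0.0093, 0.0063, -0.0007, -0.0008, -0.0351, 0.07]
```

Emit:
arm_command:
  motion:
    - [0.045, 0.005, 0.006, 0, 0, -0.07, 0.07]
    - [0.045, 0.008, 0.006, 0, 0, -0.07, 0.07]
    - [0.044, 0.012, 0.006, 0, 0, -0.07, 0.07]
    - [0.043, 0.014, 0.006, -0.004, -0.004, -0.07, 0.07]
    - [0.04, 0.015, 0.006, -0.004, -0.004, -0.07, 0.07]

```text
time: 1.6
ee_pos: [0.552, 0.115, 0.1685]
ee_rot: [[0.083, 0.997, 0.002], [0.997, -0.083, -0.002], [-0.001, 0.003, -1.0]]
contact_force: [0.2, -0.8, 0.9]
finger_gap: 0.07
```

```bash
python3 - <<'E'
from h import *
from cell import env
import cv2
im=env.read_camera("top")[:,:,::-1]
cv2.imwrite("pics/t1.png",cv2.resize(im[150:245,225:365],None,fx=5.5,fy=5.5,interpolation=cv2.INTER_CUBIC))
go(handle(0)+[0,0,-.016],down(np.pi/2+YAW),5,0.07)
E
```

```text
err [-0.014  -0.0003  0.1361] [ 0.001  -0.0039  0.0236] t 1.65 q [0.1129 0.1327 1.3986 0.0036 1.6086 0.1894] F [ 1.4443  2.2626 -1.0733] gap 0.07002839945236096
[-0.0028, -0.0001, 0.0272, 0.0002, -0.0008, 0.0047, 0.07]
[-0.0028, -0.0, 0.0272, 0.0002, -0.0008, 0.0047, 0.07]
[-0.0028, -0.0, 0.0272, 0.0002, -0.0008, 0.0047, 0.07]
[-0.0027, 0.0, 0.0272, 0.0002, -0.0008, 0.0047, 0.07]
[-0.0027, 0.0, 0.0272, 0.0002, -0.0008, 0.0047, 0.07]
```

View pics/t1.png

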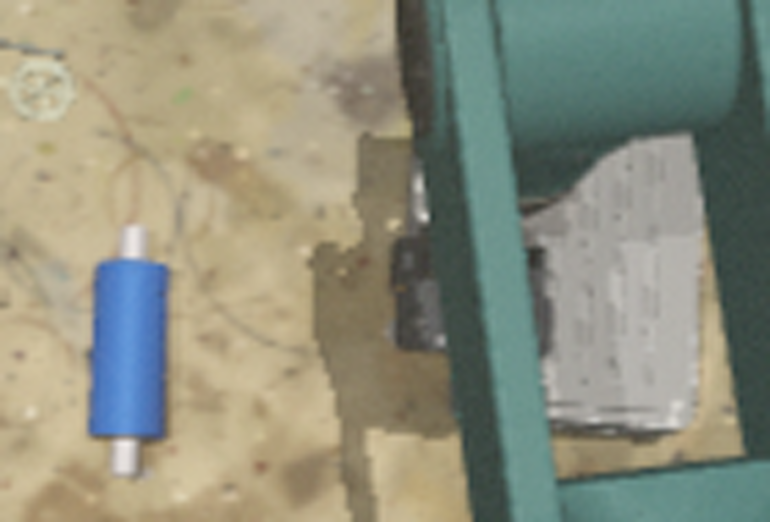

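The arm hides the handle in the top view, as the crop shows. I'll come down slowly and check from the scene camera before gripping.

Emit:
arm_command:
  motion:
    - [-0.004, 0, 0.027, 0, 0, 0.006, 0.07]
    - [-0.003, 0, 0.027, 0, 0, 0.006, 0.07]
    - [-0.003, 0, 0.027, 0, 0, 0.006, 0.07]
    - [-0.003, 0, 0.02, 0, 0, 0.006, 0.07]
    - [0, 0, 0, 0, 0, 0, 0.07]

```text
time: 2.15
ee_pos: [0.5511, 0.1119, 0.0582]
ee_rot: [[0.094, 0.996, -0.004], [0.996, -0.094, 0.004], [0.003, -0.005, -1.0]]
contact_force: [0.3, -0.3, -0.3]
finger_gap: 0.0701
```

```bash
python3 - <<'E'
from h import *
from cell import env
import cv2
im=env.read_camera("scene")[:,:,::-1]
cv2.imwrite("pics/s1.png",cv2.resize(im[110:230,225:365],None,fx=5,fy=5,interpolation=cv2.INTER_CUBIC))
go(handle(0)+[0,0,-.016],down(np.pi/2+YAW),5,0.07)
E
```

```text
err [-0.0047  0.0006  0.0298] [-0.0022 -0.0038  0.006 ] t 2.2 q [0.0972 0.1905 1.5487 0.0042 1.4039 0.1905] F [0.1501 0.6235 0.5276] gap 0.07007283864884319
[-0.0009, 0.0001, 0.006, -0.0004, -0.0008, 0.0012, 0.07]
[-0.0009, 0.0001, 0.006, -0.0004, -0.0008, 0.0012, 0.07]
[-0.0009, 0.0001, 0.006, -0.0004, -0.0008, 0.0012, 0.07]
[-0.0009, 0.0001, 0.006, -0.0004, -0.0008, 0.0012, 0.07]
[-0.0009, 0.0001, 0.006, -0.0004, -0.0008, 0.0012, 0.07]
```

View pics/s1.png

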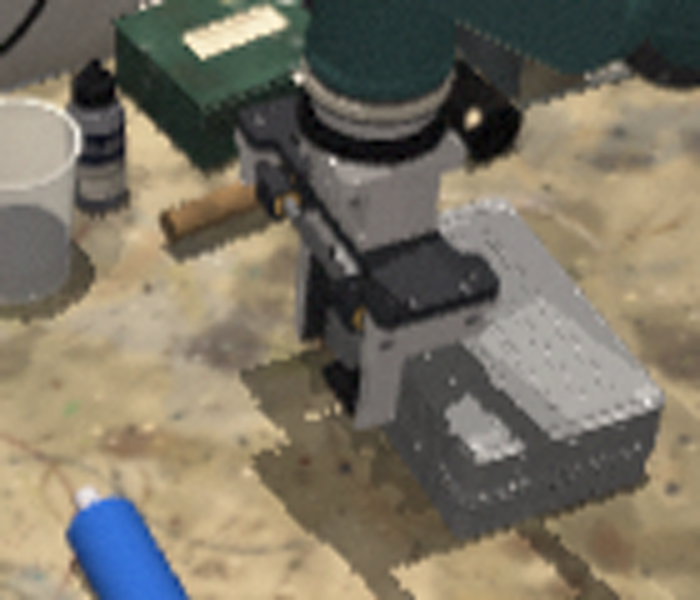

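Emit:
arm_command:
  motion:
    - [-0.003, 0, 0.015, 0, 0, 0.003, 0.07]
    - [-0.003, 0, 0.015, 0, 0, 0.003, 0.07]
    - [0, 0, 0.003, 0, 0, 0, 0.06]
    - [0, 0, 0, 0, 0, 0, 0.03]
    - [0, 0, 0, 0, 0, 0, 0.02]
  squeeze: 25

```text
time: 2.7
ee_pos: [0.5549, 0.106, 0.0299]
ee_rot: [[0.101, 0.995, 0.007], [0.995, -0.101, 0.005], [0.006, 0.007, -1.0]]
contact_force: [-0.1, -0.6, 0.3]
finger_gap: 0.0497
```

Emit:
arm_command:
  motion:
    - [0, 0, 0, 0, 0, 0, 0.02]
    - [0, 0, 0, 0, 0, 0, 0.02]
    - [0, 0, 0, 0, 0, 0, 0.02]
    - [0, 0, 0, 0, 0, 0, 0.02]
    - [0, 0, 0, 0, 0, 0, 0.02]

```text
time: 3.2
ee_pos: [0.554, 0.1064, 0.0312]
ee_rot: [[0.1, 0.995, 0.005], [0.995, -0.1, 0.005], [0.006, 0.005, -1.0]]
contact_force: [0.4, 0.7, -1.3]
finger_gap: 0.0339
```

```bash
python3 - <<'E'
from h import *
from cell import env
import cv2
im=env.read_camera("scene")[:,:,::-1]
cv2.imwrite("pics/s2.png",cv2.resize(im[110:230,225:365],None,fx=5,fy=5,interpolation=cv2.INTER_CUBIC))
go(handle(0)+[0,0,-.016],down(np.pi/2+YAW),5,0.02)
E
```

```text
err [ 0.001  -0.0019  0.0012] [ 0.0049 -0.0056 -0.0003] t 3.25 q [0.0863 0.2117 1.5842 0.0047 1.3398 0.1855] F [-0.431  -0.4079 -0.9489] gap 0.03337742517914652
[0.0002, -0.0004, 0.0002, 0.001, -0.0011, -0.0001, 0.02]
[0.0002, -0.0004, 0.0002, 0.001, -0.0011, -0.0001, 0.02]
[0.0002, -0.0004, 0.0002, 0.001, -0.0011, -0.0001, 0.02]
[0.0002, -0.0004, 0.0002, 0.001, -0.0011, -0.0001, 0.02]
[0.0002, -0.0004, 0.0002, 0.001, -0.0011, -0.0001, 0.02]
```

View pics/s2.png

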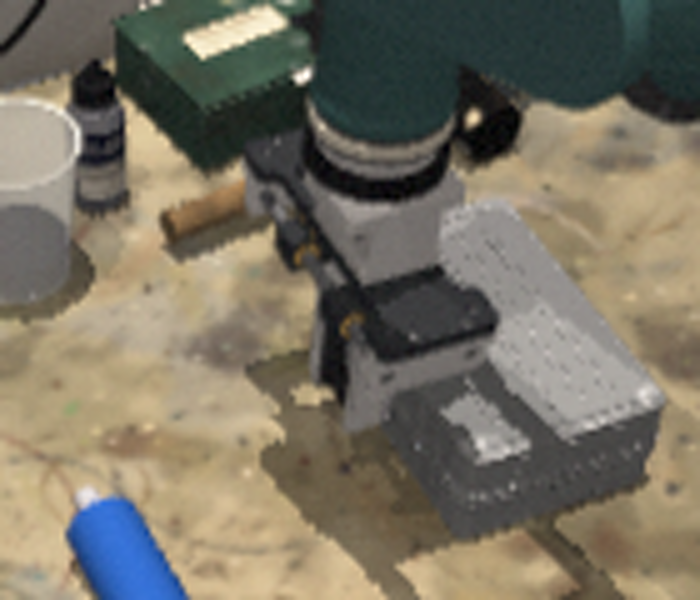

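```bash
cat >> h.py <<'E'
OFF=np.array([.0019,0.001,-.0148])
def arc(ths,grip=0.02):
    from cell import env
    o=env.observe();p0=np.array(o["ee_pos"]);R0=np.array(o["ee_rot"])
    d=Rc.T@(p0-OFF-HINGE); print("theta now",np.arctan2(d[2],d[1])-np.arctan2(12,161),"r",np.hypot(d[1],d[2]),"F",np.array(o["contact_force"]),"gap",o["finger_gap"],"t",o["time"])
    Q=down(np.pi/2+YAW)
    plan(0,0,p0,R0,[(handle(t)+OFF,Q) for t in ths],grip)
E
python3 -c "
from h import *
arc(.08*np.arange(1,6));arc(.12*np.arange(1,27))"
```

```text
theta now 0.001085017598753596 r 0.1592707807902521 F [-0.431  -0.4079 -0.9489] gap 0.03337742517914652 t 3.25
[0.0008, -0.0001, -0.0128, 0.0049, -0.0056, -0.0003, 0.02]
[-0.0025, 0.0, -0.0127, 0.0, 0.0, 0.0, 0.02]
[-0.0035, -0.0, -0.0124, 0.0, 0.0, 0.0, 0.02]
[-0.0045, 0.0, -0.0121, 0.0, 0.0, 0.0, 0.02]
[-0.0054, -0.0, -0.0117, 0.0, 0.0, 0.0, 0.02]
theta now 0.001085017598753596 r 0.1592707807902521 F [-0.431  -0.4079 -0.9489] gap 0.03337742517914652 t 3.25
[-0.0003, -0.0, -0.0192, 0.0049, -0.0056, -0.0003, 0.02]
[-0.0049, -0.0, -0.0187, 0.0, 0.0, 0.0, 0.02]
[-0.0071, 0.0, -0.018, 0.0, 0.0, 0.0, 0.02]
[-0.0092, -0.0, -0.017, 0.0, 0.0, 0.0, 0.02]
[-0.0112, 0.0, -0.0158, 0.0, 0.0, 0.0, 0.02]
[-0.013, 0.0, -0.0144, 0.0, 0.0, 0.0, 0.02]
[-0.0146, -0.0, -0.0127, 0.0, 0.0, 0.0, 0.02]
[-0.016, 0.0, -0.0109, 0.0, 0.0, 0.0, 0.02]
[-0.0172, -0.0, -0.0089, 0.0, 0.0, 0.0, 0.02]
[-0.0181, -0.0, -0.0068, 0.0, 0.0, 0.0, 0.02]
[-0.0188, -0.0, -0.0045, 0.0, 0.0, 0.0, 0.02]
[-0.0192, -0.0, -0.0022, 0.0, 0.0, 0.0, 0.02]
[-0.0194, 0.0, 0.0001, 0.0, 0.0, 0.0, 0.02]
[-0.0192, -0.0, 0.0024, 0.0, 0.0, 0.0, 0.02]
[-0.0188, -0.0, 0.0047, 0.0, 0.0, 0.0, 0.02]
[-0.0181, 0.0, 0.0069, 0.0, 0.0, 0.0, 0.02]
[-0.0171, -0.0, 0.009, 0.0, 0.0, 0.0, 0.02]
[-0.0159, 0.0, 0.011, 0.0, 0.0, 0.0, 0.02]
[-0.0145, -0.0, 0.0128, 0.0, 0.0, 0.0, 0.02]
[-0.0129, -0.0, 0.0145, 0.0, 0.0, 0.0, 0.02]
[-0.011, 0.0, 0.0159, 0.0, 0.0, 0.0, 0.02]
[-0.0091, 0.0, 0.0171, 0.0, 0.0, 0.0, 0.02]
[-0.007, -0.0, 0.0181, 0.0, 0.0, 0.0, 0.02]
[-0.0047, -0.0, 0.0188, 0.0, 0.0, 0.0, 0.02]
[-0.0025, 0.0, 0.0192, 0.0, 0.0, 0.0, 0.02]
[-0.0001, -0.0, 0.0194, 0.0, 0.0, 0.0, 0.02]
```

Emit:
arm_command:
  motion:
    - [0, 0, -0.012, 0, 0, 0, 0.02]
    - [-0.002, 0, -0.012, 0, 0, 0, 0.02]
    - [-0.003, 0, -0.012, 0, 0, 0, 0.02]
    - [-0.004, 0, -0.012, 0, 0, 0, 0.02]
    - [-0.005, 0, -0.012, 0, 0, 0, 0.02]
  squeeze: 25

```text
time: 3.75
ee_pos: [0.5523, 0.0898, 0.0923]
ee_rot: [[0.1, 0.995, 0.005], [0.995, -0.1, 0.002], [0.002, 0.004, -1.0]]
contact_force: [1.3, -1.8, -2.6]
finger_gap: 0.0339
```

```bash
python3 - <<'E'
from h import *
from cell import env
import cv2
im=env.read_camera("scene")[:,:,::-1]
cv2.imwrite("pics/s3.png",cv2.resize(im[90:230,225:365],None,fx=4,fy=4,interpolation=cv2.INTER_CUBIC))
arc([.5,.6,.72,.84,.96])
E
```

```text
theta now 0.41633856271300235 r 0.1599239258686041 F [-2.5013 -2.871  -1.9913] gap 0.033818239264042614 t 3.8
[-0.0055, -0.0001, -0.0124, 0.0049, -0.0011, -0.001, 0.02]
[-0.0094, 0.0, -0.0131, 0.0, 0.0, 0.0, 0.02]
[-0.013, 0.0, -0.0144, 0.0, 0.0, 0.0, 0.02]
[-0.0146, -0.0, -0.0127, 0.0, 0.0, 0.0, 0.02]
[-0.016, 0.0, -0.0109, 0.0, 0.0, 0.0, 0.02]
```

View pics/s3.png

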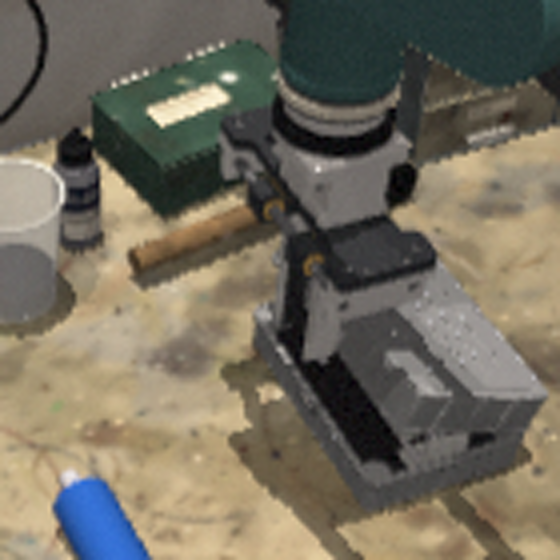

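The lid has snapped open and is at about 0.42 rad, with a steady grip and low forces. I'll continue the arc.

Emit:
arm_command:
  motion:
    - [-0.006, 0, -0.0125, 0, 0, 0, 0.02]
    - [-0.0095, 0, -0.013, 0, 0, 0, 0.02]
    - [-0.013, 0, -0.0145, 0, 0, 0, 0.02]
    - [-0.0145, 0, -0.0125, 0, 0, 0, 0.02]
    - [-0.016, 0, -0.011, 0, 0, 0, 0.02]

```text
time: 4.3
ee_pos: [0.5459, 0.0252, 0.1622]
ee_rot: [[0.1, 0.995, 0.007], [0.995, -0.1, -0.001], [-0.001, 0.007, -1.0]]
contact_force: [3.8, -3.1, -8.7]
finger_gap: 0.0336
```

```bash
python3 - <<'E'
from h import *
arc([1.06,1.18,1.3,1.42,1.54])
E
```

```text
theta now 1.0009958568457145 r 0.16250574580359256 F [ 3.818  -3.0607 -8.6556] gap 0.03361080373968412 t 4.3
[-0.009, -0.0001, -0.0033, 0.0072, 0.0006, -0.0003, 0.02]
[-0.018, 0.0, -0.0071, 0.0, 0.0, 0.0, 0.02]
[-0.0187, 0.0, -0.0049, 0.0, 0.0, 0.0, 0.02]
[-0.0192, -0.0, -0.0026, 0.0, 0.0, 0.0, 0.02]
[-0.0194, 0.0, -0.0003, 0.0, 0.0, 0.0, 0.02]
```

Emit:
arm_command:
  motion:
    - [-0.012, 0, -0.004, 0.004, 0, 0, 0.02]
    - [-0.018, 0, -0.007, 0.003, 0, 0, 0.02]
    - [-0.019, 0, -0.005, 0, 0, 0, 0.02]
    - [-0.019, 0, -0.0025, 0, 0, 0, 0.02]
    - [-0.0195, 0, 0, 0, 0, 0, 0.02]

```text
time: 4.8
ee_pos: [0.537, -0.0644, 0.1838]
ee_rot: [[0.099, 0.995, 0.004], [0.995, -0.099, 0.009], [0.009, 0.003, -1.0]]
contact_force: [2.8, 0.6, -6.2]
finger_gap: 0.0338
```

```bash
python3 - <<'E'
from h import *
arc([1.68,1.8,1.92,2.04,2.16])
E
```

```text
theta now 1.5739379341861626 r 0.1651365766798523 F [ 2.7752  0.6164 -6.154 ] gap 0.0338126304107349 t 4.8
[-0.0167, -0.0003, 0.0058, 0.0029, -0.0093, 0.0009, 0.02]
[-0.0188, -0.0, 0.0047, 0.0, 0.0, 0.0, 0.02]
[-0.0181, 0.0, 0.0069, 0.0, 0.0, 0.0, 0.02]
[-0.0171, -0.0, 0.009, 0.0, 0.0, 0.0, 0.02]
[-0.0159, 0.0, 0.011, 0.0, 0.0, 0.0, 0.02]
```

Emit:
arm_command:
  motion:
    - [-0.017, 0, 0.004, 0, -0.005, 0, 0.02]
    - [-0.019, 0, 0.005, 0, -0.004, 0, 0.02]
    - [-0.018, 0, 0.007, 0, 0, 0, 0.02]
    - [-0.017, 0, 0.009, 0, 0, 0, 0.02]
    - [-0.016, 0, 0.011, 0, 0, 0, 0.02]

```text
time: 5.3
ee_pos: [0.5284, -0.1521, 0.1529]
ee_rot: [[0.098, 0.995, 0.01], [0.995, -0.098, 0.011], [0.012, 0.009, -1.0]]
contact_force: [1.6, 1.8, -1.0]
finger_gap: 0.0333
```

```bash
python3 - <<'E'
from h import *
arc([2.25,2.36,2.48,2.59,2.68])
E
```

```text
theta now 2.1427588093770638 r 0.1675227035885599 F [ 1.5975  1.7728 -0.9506] gap 0.03333197767901732 t 5.3
[-0.0098, -0.0006, 0.0159, 0.0087, -0.0121, 0.0021, 0.02]
[-0.0123, -0.0, 0.0128, 0.0, 0.0, 0.0, 0.02]
[-0.0117, -0.0, 0.0154, 0.0, 0.0, 0.0, 0.02]
[-0.009, -0.0, 0.0153, 0.0, 0.0, 0.0, 0.02]
[-0.0061, 0.0, 0.0132, 0.0, 0.0, 0.0, 0.02]
```

Emit:
arm_command:
  motion:
    - [-0.012, 0, 0.014, 0.005, -0.008, 0, 0.02]
    - [-0.012, 0, 0.013, 0.004, -0.004, 0, 0.02]
    - [-0.0115, 0, 0.015, 0, 0, 0, 0.02]
    - [-0.009, 0, 0.015, 0, 0, 0, 0.02]
    - [-0.006, 0, 0.013, 0, 0, 0, 0.02]

```text
time: 5.8
ee_pos: [0.5229, -0.2073, 0.0814]
ee_rot: [[0.1, 0.995, 0.001], [0.995, -0.1, -0.001], [-0.001, 0.002, -1.0]]
contact_force: [1.5, -0.7, 0.3]
finger_gap: 0.0335
```

```bash
python3 - <<'E'
from h import *
from cell import env
import cv2
im=env.read_camera("scene")[:,:,::-1]
cv2.imwrite("pics/s4.png",cv2.resize(im[90:230,225:425],None,fx=4,fy=4,interpolation=cv2.INTER_CUBIC))
arc([2.78,2.86,2.94,3.02,3.1])
E
```

```text
theta now 2.703837359407245 r 0.16823705739663578 F [ 1.6445 -3.0555 -0.7897] gap 0.033569372052342894 t 5.85
[0.0024, -0.0004, 0.0141, 0.001, 0.0014, -0.0004, 0.02]
[-0.0032, 0.0, 0.0125, 0.0, 0.0, 0.0, 0.02]
[-0.0021, -0.0, 0.0127, 0.0, 0.0, 0.0, 0.02]
[-0.0011, 0.0, 0.0129, 0.0, 0.0, 0.0, 0.02]
[-0.0001, -0.0, 0.0129, 0.0, 0.0, 0.0, 0.02]
```

View pics/s4.png

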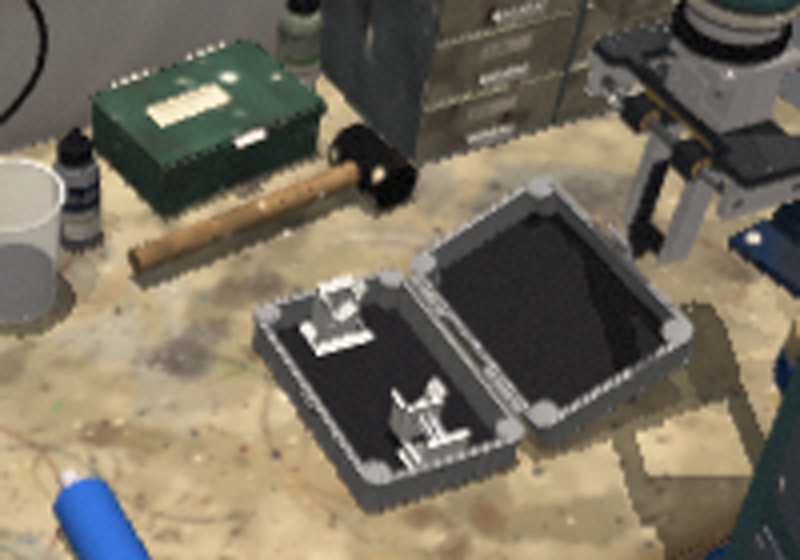

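The lid is nearly over, still in the grip, with the base and holders in view. I'll lower the rest.

Emit:
arm_command:
  motion:
    - [-0.003, 0, 0.014, 0, 0, 0, 0.02]
    - [-0.003, 0, 0.0125, 0, 0, 0, 0.02]
    - [-0.002, 0, 0.0125, 0, 0, 0, 0.02]
    - [-0.001, 0, 0.0125, 0, 0, 0, 0.02]
    - [0, 0, 0.012, 0, 0, 0, 0.02]

```text
time: 6.35
ee_pos: [0.5218, -0.2185, 0.0107]
ee_rot: [[0.1, 0.995, 0.001], [0.995, -0.1, -0.002], [-0.002, 0.001, -1.0]]
contact_force: [-0.3, -0.3, 0.0]
finger_gap: 0.0334
```

```bash
python3 - <<'E'
from h import *
arc([3.1,3.12,3.14])
E
```

```text
theta now -3.1656039332727635 r 0.1677992912321604 F [-0.3229 -0.2782  0.0438] gap 0.033431551416429964 t 6.35
[0.0062, -0.0005, -0.0032, 0.0007, 0.0018, -0.0003, 0.02]
[0.0001, -0.0, 0.0032, 0.0, 0.0, 0.0, 0.02]
[0.0002, 0.0, 0.0032, 0.0, 0.0, 0.0, 0.02]
```

Emit:
arm_command:
  motion:
    - [0, 0, 0.003, 0, 0, 0, 0.02]
    - [0, 0, 0, 0, 0, 0, 0.02]
    - [0, 0, 0, 0, 0, 0, 0.05]
    - [0, 0, 0, 0, 0, 0, 0.07]
    - [0, 0, 0, 0, 0, 0, 0.07]

```text
time: 6.85
ee_pos: [0.5226, -0.2175, 0.0085]
ee_rot: [[0.098, 0.995, 0.001], [0.995, -0.098, -0.002], [-0.002, 0.001, -1.0]]
contact_force: [0.3, -0.3, -0.2]
finger_gap: 0.054
```

Emit:
arm_command:
  motion:
    - [0, 0, -0.02, 0, 0, 0, 0.07]
    - [0, 0, -0.04, 0, 0, 0, 0.07]
    - [0, 0, -0.045, 0, 0, 0, 0.07]
    - [0, 0, -0.045, 0, 0, 0, 0.07]
    - [0, 0, -0.03, 0, 0, 0, 0.07]

```text
time: 7.35
ee_pos: [0.519, -0.2143, 0.1846]
ee_rot: [[0.097, 0.995, -0.014], [0.995, -0.097, 0.008], [0.006, -0.015, -1.0]]
contact_force: [0.0, -0.2, -0.6]
finger_gap: 0.0698
```

```bash
python3 - <<'E'
from h import *
from cell import env
import cv2
S=env.read_camera("scene")[:,:,::-1];T=env.read_camera("top")[:,:,::-1]
cv2.imwrite("pics/s5f.png",S);cv2.imwrite("pics/t5f.png",T)
cv2.imwrite("pics/s5.png",cv2.resize(S[130:230,260:420],None,fx=5,fy=5,interpolation=cv2.INTER_CUBIC))
cv2.imwrite("pics/t5.png",cv2.resize(T[150:245,295:425],None,fx=6,fy=6,interpolation=cv2.INTER_CUBIC))
go([.496,.274,.15],down(np.pi-.06),5,0.08)
E
```

```text
err [ 0.4844 -0.072   0.0397] [-0.0031 -0.0089 -1.6081] t 7.45 q [-0.4927  0.1283  1.3614  0.0003  1.6604 -0.3953] F [ 0.2204 -0.8841  0.2028] gap 0.07037803596021995
[0.0969, -0.0144, 0.0079, -0.0006, -0.0018, -0.3216, 0.08]
[0.0965, 0.017, 0.0078, -0.0006, -0.0018, -0.3216, 0.08]
[0.0862, 0.0466, 0.0076, -0.0006, -0.0018, -0.3216, 0.08]
[0.0671, 0.0714, 0.0075, -0.0006, -0.0018, -0.3216, 0.08]
[0.0411, 0.089, 0.0075, -0.0006, -0.0018, -0.3216, 0.08]
```

View pics/s5.png

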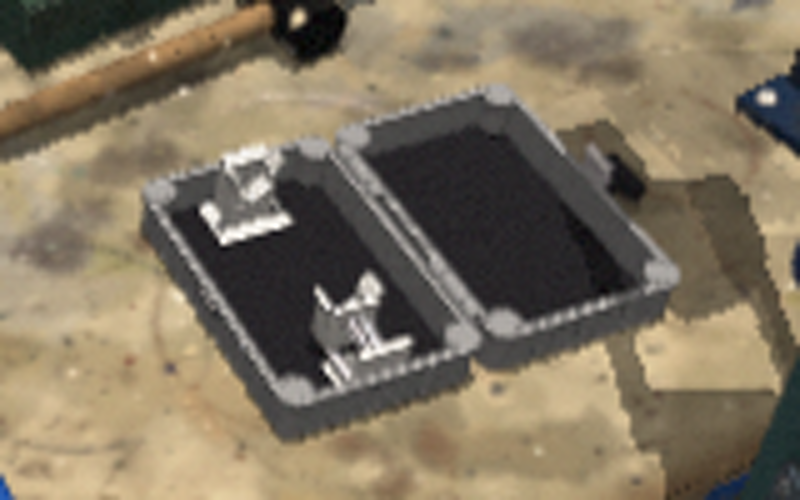

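View pics/t5.png

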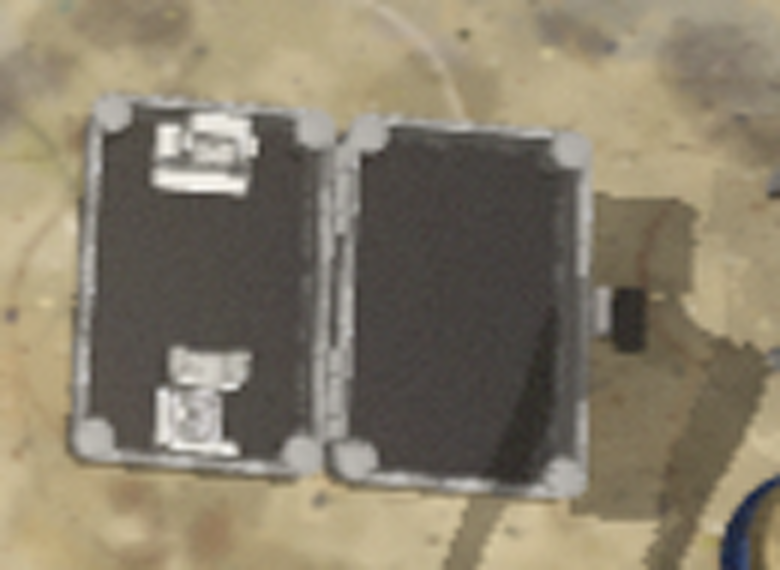

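The lid lies flat on the bench (handle at crop (628,318) in the top view). The four light corner bosses on each half are clear features, so I'll refine the case pose from them.

```bash
python3 - <<'E'
from h import *
from cell import env
T=env.camera_model("top");S=env.camera_model("scene")
t=lambda p:((p[0]+.5)/6-.5+295,(p[1]+.5)/6-.5+150)
s=lambda p:((p[0]+.5)/5-.5+260,(p[1]+.5)/5-.5+130)
tb=[(96,437),(112,113),(315,130),(300,453)];tl=[(353,460),(368,135),(570,150),(563,475)]
sb=[(295,388),(160,190),(315,150),(462,335)];sl=[(503,322),(355,135),(498,95),(660,272)]
for z in(.034,):
  for n,M,f,b,l in(("T",T,t,tb,tl),("S",S,s,sb,sl)):
    B=np.array([onplane(M,f(p),z) for p in b]);L=np.array([onplane(M,f(p),z) for p in l])
    for nm,K in(("base",B),("lid",L)):
        d=(K[1]-K[0])+(K[2]-K[3]);e=(K[1]-K[2])+(K[0]-K[3])
        print(n,nm,K.mean(0),"LW",np.linalg.norm(d)/2,np.linalg.norm(e)/2,"yaw",np.arctan2(d[1],d[0]),np.arctan2(-e[0],e[1]))
    v=B.mean(0)-L.mean(0);print(" base-lid",np.linalg.norm(v),"yaw",np.arctan2(-v[0],v[1]))
print([two(T,t(a),S,s(b)) for a,b in zip(tb,sb)])
# holders top view
print("cup plate etc top: lower holder", onplane(T,t((197,415)),.036),"upper",onplane(T,t((205,150)),.036))
for nm,x in(("cupface",[10-64,0,36]),("cupfl",[10-64,0,53]),("lip",[82,0,50.5])):
    X=case(x);a=proj(T,X);b=proj(S,X);print(nm,(a-[295,150])*6,(b-[260,130])*5)
E
```

```text
T base [0.5445 0.0168 0.034 ] LW 0.17381594866311492 0.10812798094475158 yaw -0.09729675170709039 -0.09523710659741105
T lid [ 0.5311 -0.1195  0.034 ] LW 0.1743846822787379 0.10937909779905462 yaw -0.10372945955157879 -0.08687499399234941
 base-lid 0.13694084727039207 yaw -0.09843827266950377
S base [0.5425 0.0163 0.034 ] LW 0.17294131904139073 0.10842709741764398 yaw -0.09501916639220642 -0.11690848769132856
S lid [ 0.5291 -0.1204  0.034 ] LW 0.1742336152876877 0.10790220020985679 yaw -0.10288374116096984 -0.10336019169639254
 base-lid 0.13736323082908117 yaw -0.09727284322344708
[array([0.463 , 0.0781, 0.0326]), array([0.636 , 0.0621, 0.034 ]), array([ 0.6262, -0.0482,  0.029 ]), array([ 0.4524, -0.0295,  0.0327])]
cup plate etc top: lower holder [0.4736 0.0254 0.036 ] upper [0.6151 0.0141 0.036 ]
cupface [200.6451 382.4691] [348.9252 317.2814]
cupfl [207.7342 379.1852] [353.5484 297.3731]
lip [219.4562 123.9984] [243.1568 152.0105]
```

```bash
sed -i 's/^C=.*$/C=np.array([.545,.0167,0.]);YAW=-0.099/' h.py; python3 - <<'E'
from h import *
from cell import env
T=env.camera_model("top");S=env.camera_model("scene")
for n,M in(("t5f",T),("s5f",S)):
    im=cv2.imread(f"pics/{n}.png");hsv=cv2.cvtColor(im,cv2.COLOR_BGR2HSV)
    mk=cv2.inRange(hsv,(98,110,60),(128,255,255)); mk[:,:225]=0;mk[:,285:]=0;mk[:180]=0;mk[260:]=0
    m=cv2.moments(mk,True);u=(m['m10']/m['m00'],m['m01']/m['m00'])
    print(n,u,onplane(M,u,.022),onplane(M,u,.03),m['m00'])
go([.4957,.275,.13],down(np.pi-.06),15,0.08)
E
```

```text
t5f (247.96596858638745, 212.934554973822) [0.4968 0.2746 0.022 ] [0.496  0.2746 0.03  ] 382.0
s5f (251.04583333333332, 225.55625) [0.5003 0.2737 0.022 ] [0.4949 0.2764 0.03  ] 480.0
err [ 0.4853 -0.0723  0.0597] [-0.0031 -0.0089 -1.6081] t 7.45 q [-0.4927  0.1283  1.3614  0.0003  1.6604 -0.3953] F [ 0.2204 -0.8841  0.2028] gap 0.07037803596021995
[0.0324, -0.0048, 0.004, -0.0002, -0.0006, -0.1072, 0.08]
[0.0327, -0.0013, 0.004, -0.0002, -0.0006, -0.1072, 0.08]
[0.0326, 0.0022, 0.0039, -0.0002, -0.0006, -0.1072, 0.08]
[0.0322, 0.0057, 0.0039, -0.0002, -0.0006, -0.1072, 0.08]
[0.0314, 0.0091, 0.0039, -0.0002, -0.0006, -0.1072, 0.08]
[0.0303, 0.0124, 0.0039, -0.0002, -0.0006, -0.1072, 0.08]
[0.0288, 0.0155, 0.0039, -0.0002, -0.0006, -0.1072, 0.08]
[0.027, 0.0185, 0.0039, -0.0002, -0.0006, -0.1072, 0.08]
[0.0248, 0.0213, 0.0038, -0.0002, -0.0006, -0.1072, 0.08]
[0.0224, 0.0239, 0.0038, -0.0002, -0.0006, -0.1072, 0.08]
[0.0197, 0.0261, 0.0038, -0.0002, -0.0006, -0.1072, 0.08]
[0.0168, 0.0281, 0.0038, -0.0002, -0.0006, -0.1072, 0.08]
[0.0137, 0.0297, 0.0038, -0.0002, -0.0006, -0.1072, 0.08]
[0.0105, 0.031, 0.0038, -0.0002, -0.0006, -0.1072, 0.08]
[0.0071, 0.032, 0.0038, -0.0002, -0.0006, -0.1072, 0.08]
```

Emit:
arm_command:
  motion:
    - [0.0325, -0.005, 0.002, 0, 0, -0.107, 0.08]
    - [0.0325, -0.0015, 0.002, 0, 0, -0.107, 0.08]
    - [0.0325, 0.002, 0.002, 0, 0, -0.107, 0.08]
    - [0.032, 0.0055, 0.002, 0, 0, -0.107, 0.08]
    - [0.0315, 0.009, 0.002, 0, 0, -0.107, 0.08]

```text
time: 7.95
ee_pos: [0.5096, -0.0505, 0.1708]
ee_rot: [[-0.435, 0.9, -0.013], [0.9, 0.435, 0.005], [0.01, -0.009, -1.0]]
contact_force: [0.8, 0.4, -0.0]
finger_gap: 0.0799
```

Emit:
arm_command:
  motion:
    - [0.03, 0.0125, 0.002, 0, 0, -0.107, 0.08]
    - [0.029, 0.0155, 0.002, 0, 0, -0.107, 0.08]
    - [0.027, 0.0185, 0.002, 0, 0, -0.107, 0.08]
    - [0.025, 0.0215, 0.002, 0, 0, -0.107, 0.08]
    - [0.0225, 0.024, 0.002, 0, 0, -0.107, 0.08]

```text
time: 8.45
ee_pos: [0.4927, 0.1204, 0.1515]
ee_rot: [[-0.846, 0.533, -0.025], [0.533, 0.846, 0.007], [0.025, -0.008, -1.0]]
contact_force: [0.2, -0.7, -0.8]
finger_gap: 0.0798
```

```bash
python3 - <<'E'
from h import *
go([.4957,.275,.10],down(np.pi-.06),5,0.08)
E
```

```text
err [0.0786 0.1328 0.0524] [-0.0015 -0.0264 -0.5025] t 8.45 q [ 0.1211  0.027   1.5414  0.0096  1.5976 -0.887 ] F [ 0.214  -0.6735 -0.8029] gap 0.07980199184420377
[0.0157, 0.0266, 0.0105, -0.0003, -0.0053, -0.1005, 0.08]
[0.013, 0.028, 0.0104, -0.0003, -0.0053, -0.1005, 0.08]
[0.0102, 0.0292, 0.0104, -0.0003, -0.0053, -0.1005, 0.08]
[0.0073, 0.0301, 0.0103, -0.0003, -0.0053, -0.1005, 0.08]
[0.0043, 0.0306, 0.0103, -0.0003, -0.0053, -0.1005, 0.08]
```

Emit:
arm_command:
  motion:
    - [0.0155, 0.0265, 0.008, 0, -0.005, -0.1, 0.08]
    - [0.013, 0.028, 0.008, 0, -0.005, -0.1, 0.08]
    - [0.01, 0.029, 0.008, 0, -0.005, -0.1, 0.08]
    - [0.007, 0.03, 0.008, 0, -0.005, -0.1, 0.08]
    - [0.004, 0.03, 0.008, 0, -0.005, -0.1, 0.08]

```text
time: 8.95
ee_pos: [0.4905, 0.2802, 0.1013]
ee_rot: [[-0.999, 0.039, -0.01], [0.039, 0.999, -0.003], [0.01, -0.004, -1.0]]
contact_force: [0.2, -0.2, -0.0]
finger_gap: 0.0802
```

Emit:
arm_command:
  motion:
    - [0, 0, 0.005, 0, 0, 0, 0.08]
    - [0, 0, 0, 0, 0, 0, 0.08]
    - [0, 0, 0, 0, 0, 0, 0.08]
    - [0, 0, 0, 0, 0, 0, 0.08]
    - [0, 0, 0, 0, 0, 0, 0.08]

```text
time: 9.45
ee_pos: [0.4868, 0.2798, 0.0894]
ee_rot: [[-0.999, 0.038, -0.02], [0.038, 0.999, -0.008], [0.02, -0.009, -1.0]]
contact_force: [0.2, -0.7, -0.5]
finger_gap: 0.08
```

```bash
python3 - <<'E'
from h import *
go([.4962,.275,.005],down(np.pi-.06),5,0.08)
E
```

```text
err [-0.0112 -0.0037  0.0842] [-0.0087 -0.0197  0.0217] t 9.45 q [ 0.4199  0.1797  1.5001  0.0011  1.4834 -1.1126] F [ 0.2088 -0.6546 -0.5345] gap 0.08000070708104584
[-0.0022, -0.0007, 0.0168, -0.0017, -0.0039, 0.0043, 0.08]
[-0.0022, -0.0008, 0.0168, -0.0017, -0.0039, 0.0043, 0.08]
[-0.0021, -0.0008, 0.0169, -0.0017, -0.0039, 0.0043, 0.08]
[-0.0021, -0.0008, 0.0169, -0.0017, -0.0039, 0.0043, 0.08]
[-0.002, -0.0008, 0.0169, -0.0017, -0.0039, 0.0043, 0.08]
```

Emit:
arm_command:
  motion:
    - [-0.003, -0.001, 0.017, -0.002, -0.005, 0.005, 0.08]
    - [-0.003, -0.001, 0.017, -0.002, -0.005, 0.005, 0.08]
    - [-0.002, -0.001, 0.016, -0.002, -0.005, 0.005, 0.08]
    - [-0.002, -0.001, 0.012, -0.002, -0.004, 0.004, 0.08]
    - [-0.001, 0, 0.007, 0, 0, 0, 0.08]

```text
time: 9.95
ee_pos: [0.5021, 0.2725, 0.0236]
ee_rot: [[-0.998, 0.065, 0.011], [0.065, 0.998, 0.004], [-0.01, 0.004, -1.0]]
contact_force: [-0.2, -0.4, -0.0]
finger_gap: 0.0803
```

```bash
python3 - <<'E'
from h import *
from cell import env
S=env.read_camera("scene")[:,:,::-1]
cv2.imwrite("pics/s6.png",cv2.resize(S[160:270,190:320],None,fx=5,fy=5,interpolation=cv2.INTER_CUBIC))
go([.4962,.275,.005],down(np.pi-.06),5,0.08)
E
```

```text
err [0.0057 0.0024 0.0174] [ 0.0033  0.0089 -0.0052] t 10.0 q [ 0.3985  0.2315  1.5791 -0.001   1.3216 -1.1069] F [ 0.3614 -0.821  -0.9436] gap 0.07992581715760504
[0.0011, 0.0005, 0.0035, 0.0007, 0.0018, -0.001, 0.08]
[0.0011, 0.0005, 0.0035, 0.0007, 0.0018, -0.001, 0.08]
[0.0011, 0.0005, 0.0035, 0.0007, 0.0018, -0.001, 0.08]
[0.0011, 0.0005, 0.0035, 0.0007, 0.0018, -0.001, 0.08]
[0.0011, 0.0005, 0.0035, 0.0007, 0.0018, -0.001, 0.08]
```

View pics/s6.png

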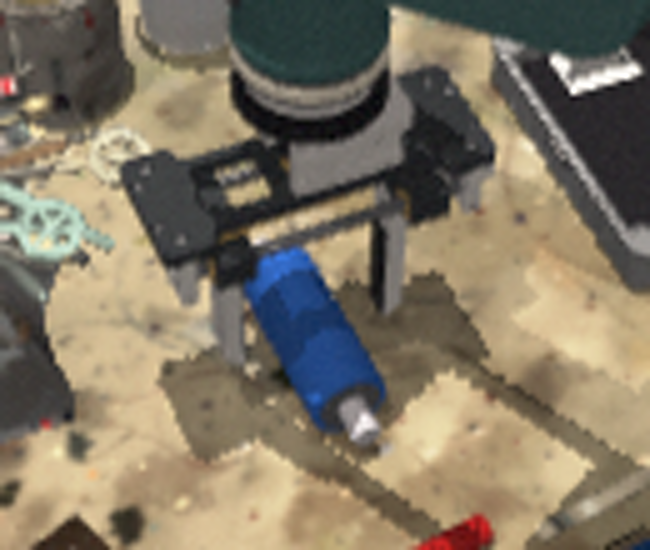

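The fingers straddle the roller. I'll lower the last 17 mm and close gently.

Emit:
arm_command:
  motion:
    - [0.003, 0.001, 0.008, 0.001, 0.004, -0.002, 0.08]
    - [0.002, 0.001, 0.007, 0.001, 0.004, -0.002, 0.08]
    - [0.001, 0, 0.002, 0, 0, 0, 0.06]
    - [0, 0, 0, 0, 0, 0, 0.05]
    - [0, 0, 0, 0, 0, 0, 0.045]
  squeeze: 15

```text
time: 10.5
ee_pos: [0.4964, 0.2754, 0.0056]
ee_rot: [[-0.998, 0.061, 0.002], [0.061, 0.998, 0.002], [-0.002, 0.002, -1.0]]
contact_force: [0.6, 0.0, -0.6]
finger_gap: 0.0593
```

Emit:
arm_command:
  motion:
    - [0, 0, 0, 0, 0, 0, 0.04]
    - [0, 0, 0, 0, 0, 0, 0.035]
    - [0, 0, 0, 0, 0, 0, 0.03]
    - [0, 0, 0, 0, 0, 0, 0.03]
    - [0, 0, 0, 0, 0, 0, 0.03]

```text
time: 11.0
ee_pos: [0.4969, 0.2756, 0.0063]
ee_rot: [[-0.998, 0.061, 0.004], [0.061, 0.998, 0.003], [-0.004, 0.003, -1.0]]
contact_force: [-0.0, 0.1, -0.0]
finger_gap: 0.0437
```

```bash
python3 - <<'E'
from h import *
go([.4962,.275,.005],down(np.pi-.06),5,0.08)
E
```

```text
err [ 0.0006 -0.0007  0.0013] [ 0.003   0.0037 -0.0006] t 11.0 q [ 0.4061  0.2458  1.5966  0.001   1.2945 -1.1043] F [-0.0343  0.0932 -0.0236] gap 0.04370621081079209
[0.0001, -0.0001, 0.0003, 0.0006, 0.0007, -0.0001, 0.08]
[0.0001, -0.0001, 0.0003, 0.0006, 0.0007, -0.0001, 0.08]
[0.0001, -0.0001, 0.0003, 0.0006, 0.0007, -0.0001, 0.08]
[0.0001, -0.0001, 0.0003, 0.0006, 0.0007, -0.0001, 0.08]
[0.0001, -0.0001, 0.0003, 0.0006, 0.0007, -0.0001, 0.08]
```

Emit:
arm_command:
  motion:
    - [0, 0, 0, 0, 0, 0, 0.03]
    - [0, 0, -0.01, 0, 0, 0, 0.03]
    - [0, 0, -0.03, 0, 0, 0, 0.03]
    - [0, 0, -0.04, 0, 0, 0, 0.03]
    - [0, 0, -0.04, 0, 0, 0, 0.03]
  squeeze: 50

```text
time: 11.5
ee_pos: [0.4895, 0.2724, 0.1199]
ee_rot: [[-0.998, 0.061, -0.018], [0.061, 0.998, -0.007], [0.018, -0.008, -1.0]]
contact_force: [0.2, -0.2, -2.2]
finger_gap: 0.0433
```

```bash
cat >> h.py <<'E'
DX=0.0003
def tilt(b,yaw=None):
    yaw=YAW if yaw is None else yaw
    return down(np.pi+yaw)@Ro.from_rotvec([0,-b,0]).as_matrix()
HC=np.array([DX,0,-.0157])   # roller centre in tool frame
def tcp(center,b): # tcp for roller centre world & tilt
    return np.array(center)-tilt(b)@HC
def rc(o):
    return np.array(o["ee_pos"])+np.array(o["ee_rot"])@HC
def seatf(p): return Rc.T@(np.array(p)-SEAT)*1000
def ctr(px,pz,b): # roller centre world from near-end face centre P (mm, seat frame) and tilt
    return SEAT+Rc@(np.array([px+72*np.cos(b),0,pz+72*np.sin(b)])/1000)
def goR(px,pz,b,n,grip=0.03):
    from cell import env
    o=env.observe();c=seatf(rc(o));R=np.array(o["ee_rot"]);
    bb=np.arcsin(-R[2,0]);near=c-72*np.array([np.cos(bb),0,np.sin(bb)])
    print("roller centre seat-frame mm",c,"tilt",bb,"near end",near)
    go(tcp(ctr(px,pz,b),b),tilt(b),n,grip)
E
python3 - <<'E'
from h import *
from cell import env
S=env.read_camera("scene")[:,:,::-1]
cv2.imwrite("pics/s7.png",cv2.resize(S[150:260,190:320],None,fx=5,fy=5,interpolation=cv2.INTER_CUBIC))
goR(-60,60,0.3,10)
E
```

```text
roller centre seat-frame mm [-86.8272 251.1362 108.5241] tilt -0.005241899028220355 near end [-158.8262  251.1362  108.9015]
err [-0.0908 -0.2547  0.0263] [ 0.0044 -0.3052  0.0382] t 11.55 q [ 0.4059  0.1506  1.4531  0.0012  1.5432 -1.1043] F [0.3411 0.3389 1.5236] gap 0.04293525464752929
[-0.0091, -0.0255, 0.0026, 0.0004, -0.0305, 0.0038, 0.03]
[-0.0091, -0.0254, 0.0029, 0.0004, -0.0305, 0.0038, 0.03]
[-0.0091, -0.0254, 0.0032, 0.0004, -0.0305, 0.0038, 0.03]
[-0.0091, -0.0254, 0.0035, 0.0004, -0.0305, 0.0038, 0.03]
[-0.0091, -0.0253, 0.0038, 0.0004, -0.0305, 0.0038, 0.03]
[-0.0091, -0.0253, 0.0041, 0.0004, -0.0305, 0.0038, 0.03]
[-0.009, -0.0253, 0.0044, 0.0004, -0.0305, 0.0038, 0.03]
[-0.009, -0.0252, 0.0046, 0.0004, -0.0305, 0.0038, 0.03]
[-0.0089, -0.0252, 0.0049, 0.0004, -0.0305, 0.0038, 0.03]
[-0.0089, -0.0251, 0.0052, 0.0004, -0.0305, 0.0038, 0.03]
```

View pics/s7.png

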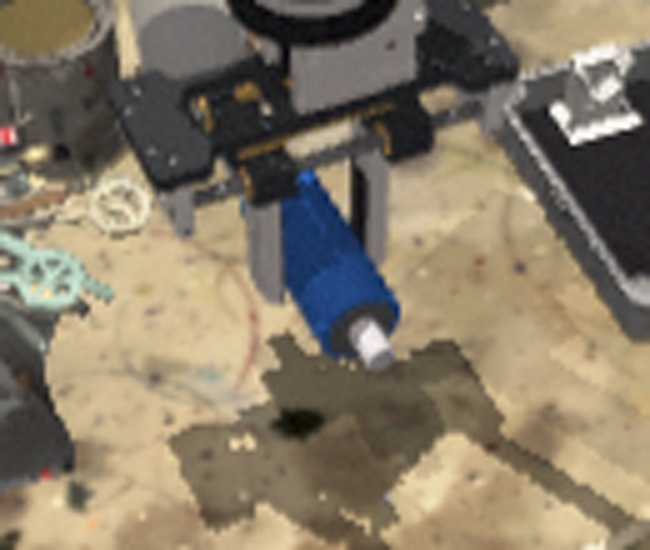

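Emit:
arm_command:
  motion:
    - [-0.009, -0.0255, -0.003, 0, -0.03, 0.004, 0.03]
    - [-0.009, -0.0255, -0.003, 0, -0.03, 0.004, 0.03]
    - [-0.009, -0.0255, -0.003, 0, -0.03, 0.004, 0.03]
    - [-0.009, -0.0255, -0.003, 0, -0.03, 0.004, 0.03]
    - [-0.009, -0.0255, -0.003, 0, -0.03, 0.004, 0.03]

```text
time: 12.05
ee_pos: [0.5305, 0.1438, 0.1506]
ee_rot: [[-0.985, 0.075, 0.154], [0.075, 0.997, -0.007], [-0.154, 0.004, -0.988]]
contact_force: [0.0, -1.0, -3.6]
finger_gap: 0.0431
```

```bash
python3 - <<'E'
from h import *
goR(-57,50,0.3,5)
E
```

```text
roller centre seat-frame mm [-39.7276 124.9585 130.0279] tilt 0.15477539171782212 near end [-110.8669  124.9585  118.9285]
err [-0.0412 -0.1266  0.0648] [ 0.0095 -0.1453  0.0226] t 12.05 q [ 0.1844 -0.0084  1.5869 -0.036   1.4124 -1.3082] F [ 0.0248 -0.9656 -3.5732] gap 0.043114272296126056
[-0.0082, -0.0253, 0.013, 0.0019, -0.0291, 0.0045, 0.03]
[-0.008, -0.0253, 0.0132, 0.0019, -0.0291, 0.0045, 0.03]
[-0.0077, -0.0252, 0.0135, 0.0019, -0.0291, 0.0045, 0.03]
[-0.0074, -0.0251, 0.0138, 0.0019, -0.0291, 0.0045, 0.03]
[-0.0071, -0.0251, 0.014, 0.0019, -0.0291, 0.0045, 0.03]
```

Emit:
arm_command:
  motion:
    - [-0.008, -0.0255, 0.005, 0.002, -0.029, 0.0045, 0.03]
    - [-0.008, -0.0255, 0.008, 0.002, -0.029, 0.0045, 0.03]
    - [-0.008, -0.025, 0.01, 0.002, -0.029, 0.0045, 0.03]
    - [-0.0075, -0.025, 0.012, 0.002, -0.029, 0.0045, 0.03]
    - [-0.007, -0.023, 0.012, 0.002, -0.028, 0.0045, 0.03]

```text
time: 12.55
ee_pos: [0.5675, 0.0111, 0.1135]
ee_rot: [[-0.949, 0.1, 0.299], [0.095, 0.995, -0.03], [-0.301, -0.0, -0.954]]
contact_force: [0.8, 0.2, -3.8]
finger_gap: 0.0431
```

```bash
python3 - <<'E'
from h import *
from cell import env
S=env.read_camera("scene")[:,:,::-1]
cv2.imwrite("pics/s8.png",cv2.resize(S[110:230,250:390],None,fx=5,fy=5,interpolation=cv2.INTER_CUBIC))
goR(-57,40,0.3,5)
M=env.camera_model("scene");o=env.observe()
c=rc(o);R=np.array(o["ee_rot"]);
for nm,X in(("near",c+R@[.072,0,0]),("rubnear",c+R@[.05,0,0]),("cupface",case([-54,0,36])),("rimBL",case([-87,55,34]))): print(nm,(proj(M,X)-[250,110])*5)
E
```

```text
roller centre seat-frame mm [ 7.1592 -6.8666 89.6981] tilt 0.3022996832147521 near end [-61.5759  -6.8666  68.2625]
err [0.0041 0.0071 0.0285] [-0.0052  0.0023 -0.0021] t 12.6 q [-0.0799 -0.058   1.7395 -0.0119  1.1579 -1.5457] F [-0.0649 -2.9754 -5.0058] gap 0.04282429311743065
[0.0008, 0.0014, 0.0057, -0.001, 0.0005, -0.0004, 0.03]
[0.0008, 0.0014, 0.0057, -0.001, 0.0005, -0.0004, 0.03]
[0.0008, 0.0014, 0.0057, -0.001, 0.0005, -0.0004, 0.03]
[0.0008, 0.0014, 0.0057, -0.001, 0.0005, -0.0004, 0.03]
[0.0008, 0.0014, 0.0057, -0.001, 0.0005, -0.0004, 0.03]
near [423.4652 326.3672]
rubnear [406.3583 293.5528]
cupface [396.0045 415.4188]
rimBL [339.2556 484.5122]
```

View pics/s8.png

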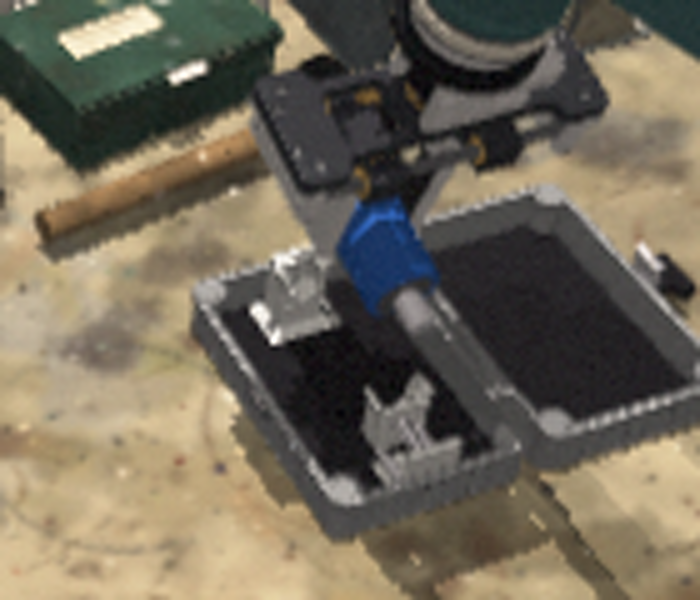

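Emit:
arm_command:
  motion:
    - [0.002, 0.003, 0.012, -0.002, 0, 0, 0.03]
    - [0.002, 0.003, 0.012, -0.002, 0, 0, 0.03]
    - [0.002, 0.002, 0.01, -0.001, 0, 0, 0.03]
    - [0.001, 0, 0.005, 0, 0, 0, 0.03]
    - [0, 0, 0, 0, 0, 0, 0.03]

```text
time: 13.1
ee_pos: [0.5696, 0.0173, 0.0654]
ee_rot: [[-0.952, 0.101, 0.289], [0.097, 0.995, -0.027], [-0.29, 0.002, -0.957]]
contact_force: [-0.1, 0.6, -2.4]
finger_gap: 0.0428
```

```bash
python3 - <<'E'
from h import *
goR(-57,10,0.3,5)
E
```

```text
roller centre seat-frame mm [ 9.5465  2.9719 44.3311] tilt 0.29466065163905697 near end [-59.3504   2.9719  23.4212]
err [ 0.0016 -0.003   0.0131] [ 0.0017 -0.0053 -0.0023] t 13.1 q [-0.0639 -0.0071  1.7836 -0.0097  1.0705 -1.5303] F [-0.0997  0.5667 -2.3805] gap 0.04278903730694583
[0.0003, -0.0006, 0.0026, 0.0003, -0.0011, -0.0005, 0.03]
[0.0003, -0.0006, 0.0026, 0.0003, -0.0011, -0.0005, 0.03]
[0.0003, -0.0006, 0.0026, 0.0003, -0.0011, -0.0005, 0.03]
[0.0003, -0.0006, 0.0026, 0.0003, -0.0011, -0.0005, 0.03]
[0.0003, -0.0006, 0.0026, 0.0003, -0.0011, -0.0005, 0.03]
```

Emit:
arm_command:
  motion:
    - [0, -0.002, 0.005, 0, -0.003, 0, 0.03]
    - [0, -0.001, 0.005, 0, -0.002, 0, 0.03]
    - [0, 0, 0.003, 0, 0, 0, 0.03]
    - [0, 0, 0, 0, 0, 0, 0.03]
    - [0, 0, 0, 0, 0, 0, 0.03]

```text
time: 13.6
ee_pos: [0.5745, 0.0147, 0.0532]
ee_rot: [[-0.95, 0.099, 0.297], [0.095, 0.995, -0.027], [-0.298, 0.002, -0.955]]
contact_force: [-0.2, 0.6, -3.1]
finger_gap: 0.0427
```

```bash
python3 - <<'E'
from h import *
from cell import env
S=env.read_camera("scene")[:,:,::-1];T=env.read_camera("top")[:,:,::-1]
cv2.imwrite("pics/s9.png",cv2.resize(S[130:230,270:380],None,fx=6,fy=6,interpolation=cv2.INTER_CUBIC))
cv2.imwrite("pics/t9.png",cv2.resize(T[150:245,295:395],None,fx=6,fy=6,interpolation=cv2.INTER_CUBIC))
goR(-57,1,0.3,5)
E
```

```text
roller centre seat-frame mm [14.5679  0.9531 32.1854] tilt 0.3024891310758113 near end [-54.1631   0.9531  10.7368]
err [ 0.0056 -0.001   0.0086] [ 0.0024  0.0025 -0.0005] t 13.7 q [-0.0689  0.0105  1.7937 -0.0077  1.035  -1.5376] F [-0.5087 -0.169  -4.3491] gap 0.04313608889413054
[0.0011, -0.0002, 0.0017, 0.0005, 0.0005, -0.0001, 0.03]
[0.0011, -0.0002, 0.0017, 0.0005, 0.0005, -0.0001, 0.03]
[0.0011, -0.0002, 0.0017, 0.0005, 0.0005, -0.0001, 0.03]
[0.0011, -0.0002, 0.0017, 0.0005, 0.0005, -0.0001, 0.03]
[0.0011, -0.0002, 0.0017, 0.0005, 0.0005, -0.0001, 0.03]
```

View pics/s9.png

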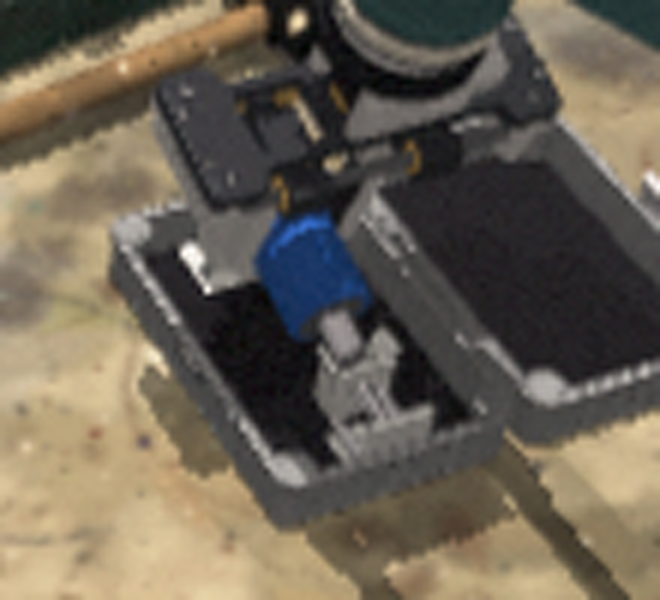

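View pics/t9.png

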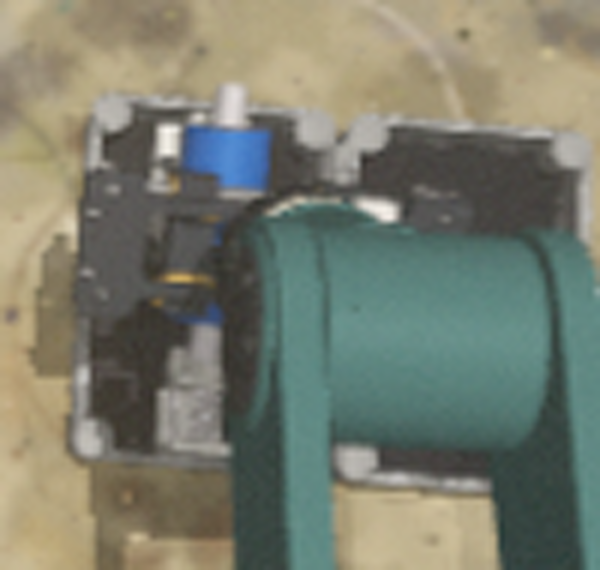

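The near journal is between the cup's cheeks (scene crop (345,345)) and there is no contact force. I'll lower it into the V.

Emit:
arm_command:
  motion:
    - [0.002, -0.001, 0.003, 0.001, 0.001, 0, 0.03]
    - [0.002, 0, 0.003, 0.001, 0.001, 0, 0.03]
    - [0.001, 0, 0.002, 0, 0, 0, 0.03]
    - [0, 0, 0, 0, 0, 0, 0.03]
    - [0, 0, 0, 0, 0, 0, 0.03]

```text
time: 14.2
ee_pos: [0.5719, 0.0138, 0.0439]
ee_rot: [[-0.95, 0.099, 0.295], [0.095, 0.995, -0.029], [-0.297, 0.0, -0.955]]
contact_force: [-0.2, 0.7, -3.6]
finger_gap: 0.043
```

```bash
python3 - <<'E'
from h import *
goR(-62,0.5,0.3,5)
E
```

```text
roller centre seat-frame mm [12.1298 -0.1893 22.7747] tilt 0.3011406097776883 near end [-56.6302  -0.1893   1.4188]
err [ 0.0054  0.0002 -0.0006] [ 0.0002  0.0011 -0.0007] t 14.2 q [-0.0697  0.0157  1.8086 -0.01    1.0163 -1.5368] F [-0.2285  0.7329 -3.6459] gap 0.043016317445678284
[0.0011, 0.0, -0.0001, 0.0, 0.0002, -0.0001, 0.03]
[0.0011, 0.0, -0.0001, 0.0, 0.0002, -0.0001, 0.03]
[0.0011, 0.0, -0.0001, 0.0, 0.0002, -0.0001, 0.03]
[0.0011, 0.0, -0.0001, 0.0, 0.0002, -0.0001, 0.03]
[0.0011, 0.0, -0.0001, 0.0, 0.0002, -0.0001, 0.03]
```

Emit:
arm_command:
  motion:
    - [0.002, 0, 0.001, 0, 0, 0, 0.03]
    - [0.003, 0, -0.0005, 0, 0, 0, 0.03]
    - [0.003, 0, -0.001, 0, 0, 0, 0.03]
    - [0.003, 0, -0.001, 0, 0, 0, 0.03]
    - [0, 0, 0, 0, 0, 0, 0.03]
  squeeze: 60

```text
time: 14.7
ee_pos: [0.5633, 0.0146, 0.0441]
ee_rot: [[-0.948, 0.1, 0.303], [0.095, 0.995, -0.03], [-0.304, 0.0, -0.953]]
contact_force: [3.0, -0.7, -4.3]
finger_gap: 0.0432
```

```bash
python3 - <<'E'
from h import *
goR(-83,-0.5,0.3,5)
E
```

```text
roller centre seat-frame mm [ 3.3424 -0.3111 22.988 ] tilt 0.3092174633421253 near end [-65.2428  -0.3111   1.0775]
err [ 0.0175  0.0003 -0.0032] [ 0.      0.0092 -0.0008] t 14.7 q [-0.0691 -0.0089  1.8345 -0.0107  1.0069 -1.5358] F [ 3.0135 -0.6764 -4.3319] gap 0.043184272860234546
[0.0035, 0.0001, -0.0006, 0.0, 0.0018, -0.0002, 0.03]
[0.0035, 0.0001, -0.0006, 0.0, 0.0018, -0.0002, 0.03]
[0.0035, 0.0001, -0.0006, 0.0, 0.0018, -0.0002, 0.03]
[0.0035, 0.0001, -0.0006, 0.0, 0.0018, -0.0002, 0.03]
[0.0035, 0.0001, -0.0006, 0.0, 0.0018, -0.0002, 0.03]
```

Contact has started: Fx is 3 N, which fits the expected cup travel of about 3 mm. I'll push on.

Emit:
arm_command:
  motion:
    - [0.004, 0, -0.001, 0, 0.002, 0, 0.03]
    - [0.004, 0, -0.001, 0, 0.002, 0, 0.03]
    - [0.004, 0, -0.001, 0, 0.002, 0, 0.03]
    - [0.003, 0, -0.001, 0, 0.002, 0, 0.03]
    - [0, 0, 0, 0, 0, 0, 0.03]

```text
time: 15.2
ee_pos: [0.5536, 0.0155, 0.0472]
ee_rot: [[-0.945, 0.1, 0.312], [0.095, 0.995, -0.031], [-0.313, 0.001, -0.95]]
contact_force: [7.2, -1.2, -7.3]
finger_gap: 0.0432
```

```bash
python3 - <<'E'
from h import *
from cell import env
S=env.read_camera("scene")[:,:,::-1]
cv2.imwrite("pics/s10.png",cv2.resize(S[130:230,270:380],None,fx=6,fy=6,interpolation=cv2.INTER_CUBIC))
goR(-83,-0.5,0.3,5)
E
```

```text
roller centre seat-frame mm [-6.2743 -0.3529 26.1534] tilt 0.3192073570418015 near end [-74.6371  -0.3529   3.5588]
err [0.0095 0.0003 0.0026] [ 0.0004  0.0192 -0.0011] t 15.25 q [-0.0686 -0.04    1.8603 -0.0109  1.0023 -1.5349] F [ 7.0219 -0.8805 -6.3641] gap 0.04284647565987001
[0.0019, 0.0001, 0.0005, 0.0001, 0.0038, -0.0002, 0.03]
[0.0019, 0.0001, 0.0005, 0.0001, 0.0038, -0.0002, 0.03]
[0.0019, 0.0001, 0.0005, 0.0001, 0.0038, -0.0002, 0.03]
[0.0019, 0.0001, 0.0005, 0.0001, 0.0038, -0.0002, 0.03]
[0.0019, 0.0001, 0.0006, 0.0001, 0.0038, -0.0002, 0.03]
```

View pics/s10.png

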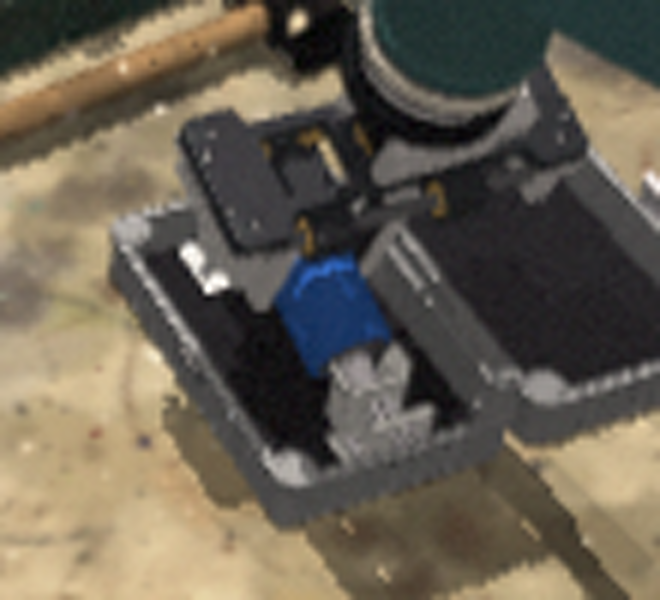

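Emit:
arm_command:
  motion:
    - [0.003, 0, 0.0015, 0, 0.006, 0, 0.03]
    - [0.003, 0, 0.001, 0, 0.006, 0, 0.03]
    - [0.003, 0, 0.001, 0, 0.006, 0, 0.03]
    - [0.003, 0, 0.001, 0, 0.004, 0, 0.03]
    - [0.001, 0, 0, 0, 0, 0, 0.03]

```text
time: 15.75
ee_pos: [0.5539, 0.0154, 0.047]
ee_rot: [[-0.942, 0.1, 0.319], [0.095, 0.995, -0.031], [-0.321, 0.001, -0.947]]
contact_force: [7.5, -0.2, -6.6]
finger_gap: 0.043
```

```bash
python3 - <<'E'
from h import *
goR(-83,-0.5,0.3,5)
E
```

```text
roller centre seat-frame mm [-6.3003 -0.402  25.7655] tilt 0.32650608067794135 near end [-74.4964  -0.402    2.6725]
err [0.0095 0.0004 0.0022] [ 0.0009  0.0265 -0.0017] t 15.75 q [-0.0689 -0.0441  1.8667 -0.0104  0.9926 -1.5349] F [ 7.4914 -0.2242 -6.6101] gap 0.04295031349003186
[0.0019, 0.0001, 0.0004, 0.0002, 0.0053, -0.0003, 0.03]
[0.0019, 0.0001, 0.0004, 0.0002, 0.0053, -0.0003, 0.03]
[0.0019, 0.0001, 0.0005, 0.0002, 0.0053, -0.0003, 0.03]
[0.0019, 0.0001, 0.0005, 0.0002, 0.0053, -0.0003, 0.03]
[0.0019, 0.0001, 0.0005, 0.0002, 0.0053, -0.0003, 0.03]
```

The small steps are swallowed by the arm's compliance under load. I'll use larger offsets.

Emit:
arm_command:
  motion:
    - [0.007, 0, 0.001, 0, 0.015, 0, 0.03]
    - [0.007, 0, 0.001, 0, 0.015, 0, 0.03]
    - [0.007, 0, 0.001, 0, 0.015, 0, 0.03]
    - [0.007, 0, 0.001, 0, 0.015, 0, 0.03]
    - [0.006, 0, 0.001, 0, 0.012, 0, 0.03]

```text
time: 16.25
ee_pos: [0.5428, 0.0165, 0.0461]
ee_rot: [[-0.949, 0.101, 0.299], [0.097, 0.995, -0.028], [-0.3, 0.003, -0.954]]
contact_force: [12.2, -1.2, -6.4]
finger_gap: 0.043
```

```bash
python3 - <<'E'
from h import *
goR(-83,-0.5,0.3,5)
E
```

```text
roller centre seat-frame mm [-17.1978  -0.4542  25.0289] tilt 0.3048913986260884 near end [-85.8772  -0.4542   3.4152]
err [-0.0015  0.0004  0.005 ] [ 0.0018  0.0049 -0.0026] t 16.25 q [-0.0695 -0.055   1.8739 -0.0083  1.018  -1.5357] F [12.2417 -1.1863 -6.3712] gap 0.04299607097248779
[-0.0003, 0.0001, 0.001, 0.0004, 0.001, -0.0005, 0.03]
[-0.0003, 0.0001, 0.001, 0.0004, 0.001, -0.0005, 0.03]
[-0.0003, 0.0001, 0.001, 0.0004, 0.001, -0.0005, 0.03]
[-0.0003, 0.0001, 0.001, 0.0004, 0.001, -0.0005, 0.03]
[-0.0003, 0.0001, 0.001, 0.0004, 0.001, -0.0005, 0.03]
```

```bash
cat >> h.py <<'E'
def seq(pts,grip=0.03,push=0.005,rb=0.012,zb=0.0):
    """pts: (px,pz,b) seat frame est; adds bias push along -x, down bias zb"""
    from cell import env
    o=env.observe();p=np.array(o["ee_pos"]);R=np.array(o["ee_rot"]);c=seatf(rc(o));bb=np.arcsin(-R[2,0]);near=c-72*np.array([np.cos(bb),0,np.sin(bb)])
    print("centre",c,"tilt",bb,"near",near,"F",np.array(o["contact_force"]),"t",o["time"],"gap",o["finger_gap"])
    for px,pz,b in pts:
        q=tcp(ctr(px,pz,b),b);Q=tilt(b)
        t=R.T@(q-p+Rc@np.array([-push,0,-zb])); r=Ro.from_matrix(R.T@Q).as_rotvec()+[0,rb,0]
        print([float(x) for x in np.round(np.r_[t,r],4)]+[grip]); p,R=q,Q
E
python3 - <<'E'
from h import *
seq([(-85.3,3,.255),(-84.9,2.5,.205),(-84.5,2,.155),(-84,1.5,.105),(-83.6,1,.06)])
E
```

```text
centre [-17.1978  -0.4542  25.0289] tilt 0.3048913986260884 near [-85.8772  -0.4542   3.4152] F [12.2417 -1.1863 -6.3712] t 16.25 gap 0.04299607097248779
[0.0052, 0.0004, 0.0027, 0.0019, 0.0619, -0.0026, 0.03]
[0.0055, 0.0, 0.0029, -0.0, 0.062, 0.0, 0.03]
[0.0055, -0.0, 0.0031, -0.0, 0.062, -0.0, 0.03]
[0.0054, 0.0, 0.0034, 0.0, 0.062, -0.0, 0.03]
[0.0054, -0.0, 0.0033, 0.0, 0.057, -0.0, 0.03]
```

Emit:
arm_command:
  motion:
    - [0.005, 0, 0.003, 0.001, 0.04, -0.001, 0.03]
    - [0.0055, 0, 0.003, 0, 0.045, 0, 0.03]
    - [0.0055, 0, 0.003, 0, 0.045, 0, 0.03]
    - [0.0055, 0, 0.003, 0, 0.045, 0, 0.03]
    - [0.0055, 0, 0.002, 0, 0.03, 0, 0.03]

```text
time: 16.75
ee_pos: [0.5423, 0.0162, 0.039]
ee_rot: [[-0.983, 0.101, 0.151], [0.1, 0.995, -0.013], [-0.152, 0.002, -0.988]]
contact_force: [10.2, -0.6, -8.0]
finger_gap: 0.0428
```

```bash
python3 - <<'E'
from h import *
seq([(-84.5,2,.13),(-84,2,.09),(-83.6,1,.06),(-83.2,0,.03),(-83,0,.0)])
E
```

```text
centre [-15.3004  -0.7751  18.4322] tilt 0.1524645171926795 near [-86.4652  -0.7751   7.4972] F [10.1756 -0.6229 -7.9653] t 16.75 gap 0.04277162836011332
[0.0042, 0.0007, 0.0066, 0.0016, 0.0345, -0.0022, 0.03]
[0.0051, -0.0, 0.0023, 0.0, 0.052, 0.0, 0.03]
[0.0052, -0.0, 0.0027, 0.0, 0.042, -0.0, 0.03]
[0.0052, 0.0, 0.0029, 0.0, 0.042, 0.0, 0.03]
[0.0053, -0.0, 0.002, -0.0, 0.042, 0.0, 0.03]
```

```bash
python3 - <<'E'
from h import *
from cell import env
S=env.read_camera("scene")[:,:,::-1];T=env.read_camera("top")[:,:,::-1]
cv2.imwrite("pics/s11.png",cv2.resize(S[130:230,270:380],None,fx=6,fy=6,interpolation=cv2.INTER_CUBIC))
cv2.imwrite("pics/t11.png",cv2.resize(T[150:245,295:395],None,fx=6,fy=6,interpolation=cv2.INTER_CUBIC))
M=env.camera_model("scene");N=env.camera_model("top");o=env.observe()
c=rc(o);R=np.array(o["ee_rot"]);
for nm,l in(("near",.072),("rubnear",.05),("ctr",0),("rubfar",-.05),("far",-.072)): print(nm,(proj(M,c+R@[l,0,0])-[270,130])*6,(proj(N,c+R@[l,0,0])-[295,150])*6)
E
```

```text
near [382.3754 399.6142] [201.5678 419.9844]
rubnear [360.6376 363.7826] [205.103  377.7521]
ctr [312.9054 285.103 ] [213.1295 281.8667]
rubfar [267.3653 210.0367] [221.1447 186.1157]
far [247.9836 178.0888] [224.6679 144.0278]
```

View pics/s11.png

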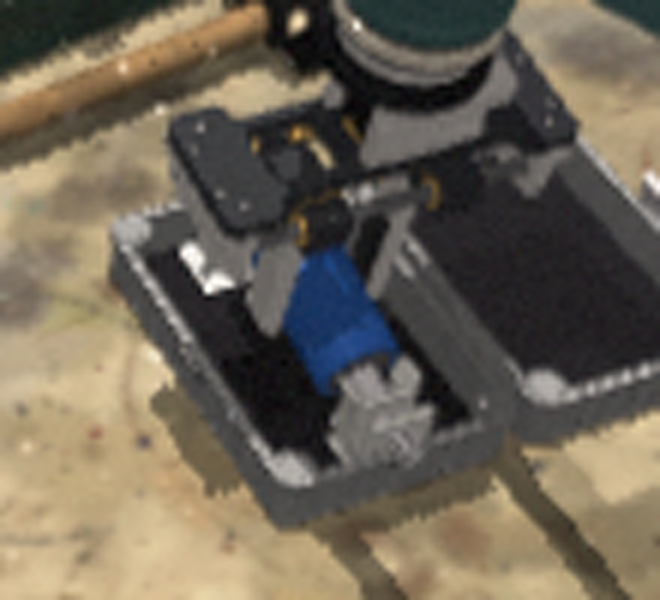

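View pics/t11.png

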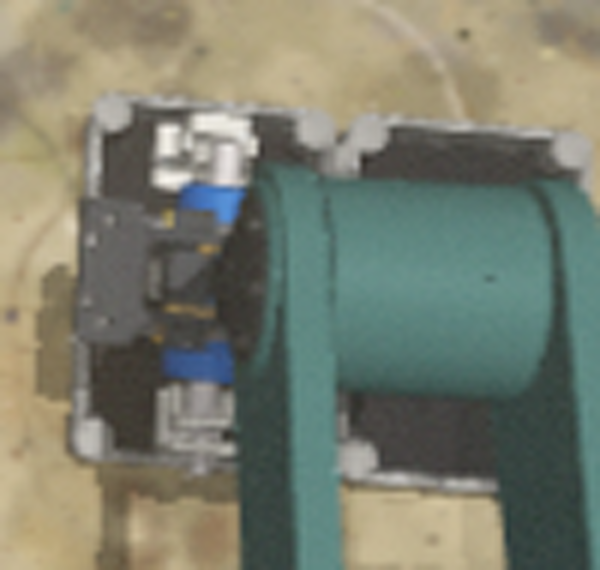

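Emit:
arm_command:
  motion:
    - [0.0055, 0.0005, 0.005, 0, 0.045, 0, 0.03]
    - [0.005, 0, 0.0055, 0, 0.045, 0, 0.03]
    - [0.005, 0, 0.006, 0, 0.045, 0, 0.03]
    - [0.0045, 0, 0.006, 0, 0.04, 0, 0.03]
    - [0.0045, 0, 0.005, 0, 0.03, 0, 0.03]

```text
time: 17.35
ee_pos: [0.5461, 0.0156, 0.023]
ee_rot: [[-0.995, 0.101, 0.006], [0.101, 0.995, 0.001], [-0.005, 0.002, -1.0]]
contact_force: [9.5, -1.3, 1.5]
finger_gap: 0.0431
```

```bash
python3 - <<'E'
from h import *
from cell import env
seq([(-82.5,0,0)])
S=env.read_camera("scene")[:,:,::-1];T=env.read_camera("top")[:,:,::-1]
cv2.imwrite("pics/s12.png",cv2.resize(S[130:230,270:380],None,fx=6,fy=6,interpolation=cv2.INTER_CUBIC))
cv2.imwrite("pics/t12.png",cv2.resize(T[150:245,295:395],None,fx=6,fy=6,interpolation=cv2.INTER_CUBIC))
seq([(-82.5,0,0)])
E
```

```text
centre [-9.1594 -1.0122  2.7156] tilt 0.005382906032889987 near [-81.1584  -1.0122   2.328 ] F [ 9.5163 -1.2903  1.4962] t 17.35 gap 0.04305437646027171
[0.0064, 0.001, 0.0027, 0.0015, 0.0174, -0.0026, 0.03]
centre [-9.0321 -1.0375  2.6759] tilt 0.005565969182732578 near [-81.0309  -1.0375   2.2752] F [ 8.5038 -0.6124  0.5507] t 17.45 gap 0.04320042547432079
[0.0066, 0.001, 0.0026, 0.0015, 0.0176, -0.0027, 0.03]
```

View pics/s12.png

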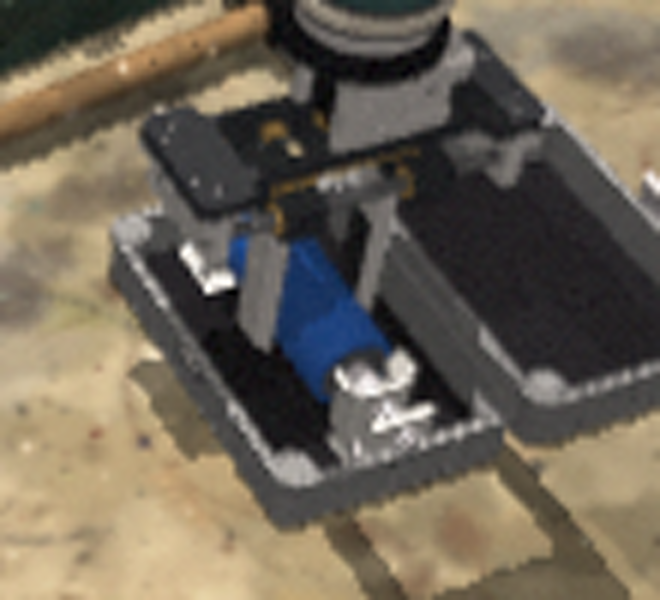

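View pics/t12.png

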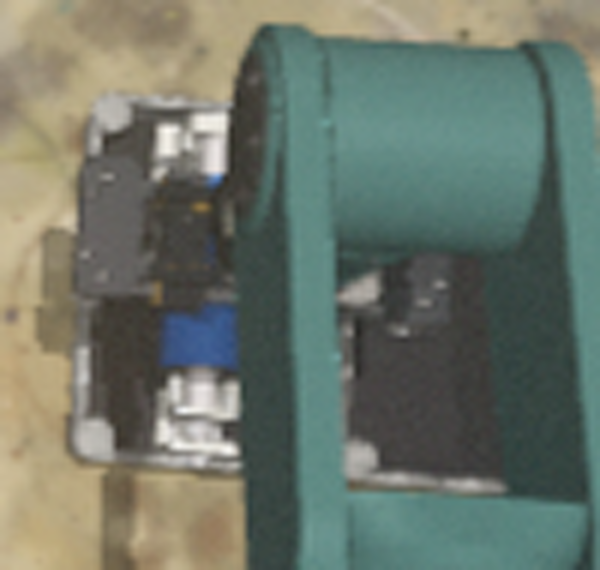

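Emit:
arm_command:
  motion:
    - [0.0065, 0.0005, 0.004, 0, 0.015, 0, 0.03]
    - [0.006, 0.0005, 0.004, 0, 0.015, 0, 0.03]
    - [0.006, 0, 0.004, 0, 0.01, 0, 0.03]
    - [0.005, 0, 0.004, 0, 0.01, 0, 0.03]
    - [0.005, 0, 0.004, 0, 0.01, 0, 0.03]

```text
time: 17.95
ee_pos: [0.5466, 0.0154, 0.0225]
ee_rot: [[-0.995, 0.102, 0.013], [0.102, 0.995, -0.001], [-0.013, 0.001, -1.0]]
contact_force: [8.4, -0.8, 2.8]
finger_gap: 0.0431
```

```bash
python3 - <<'E'
from h import *
from cell import env
seq([(-82.5,0,0)])
T=env.read_camera("top")[:,:,::-1]
cv2.imwrite("pics/t13.png",cv2.resize(T[150:245,295:395],None,fx=6,fy=6,interpolation=cv2.INTER_CUBIC))
E
```

```text
centre [-8.7535 -1.0978  2.1471] tilt 0.013398563429443868 near [-80.747   -1.0978   1.1824] F [ 8.4178 -0.822   2.7718] t 17.95 gap 0.043098752938524644
[0.007, 0.0011, 0.0021, 0.0005, 0.0254, -0.0035, 0.03]
```

View pics/t13.png

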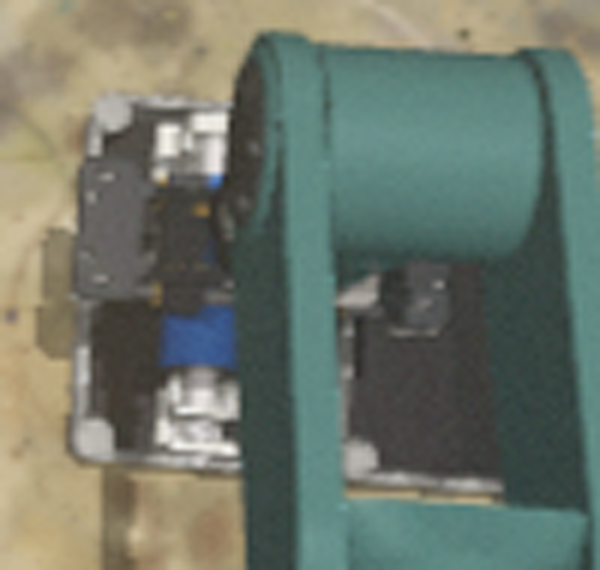

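Emit:
arm_command:
  motion:
    - [0.003, 0, 0.003, 0, 0.008, 0, 0.03]
    - [0.002, 0, 0.003, 0, 0.008, 0, 0.03]
    - [0.001, 0, 0.003, 0, 0.006, 0, 0.03]
    - [0.001, 0, 0.003, 0, 0.006, 0, 0.03]
    - [0.001, 0, 0.003, 0, 0.006, 0, 0.03]

```text
time: 18.5
ee_pos: [0.5483, 0.0152, 0.0227]
ee_rot: [[-0.995, 0.102, 0.003], [0.102, 0.995, 0.0], [-0.003, 0.0, -1.0]]
contact_force: [-1.3, -0.5, 10.3]
finger_gap: 0.043
```

```bash
python3 - <<'E'
from h import *
seq([(-72,0,0)])
E
```

```text
centre [-6.8863 -1.138   2.4087] tilt 0.00298153081984557 near [-78.886   -1.138    2.1941] F [-1.2989 -0.5203 10.2725] t 18.5 gap 0.04303448093814062
[-0.0018, 0.0011, 0.0024, 0.0004, 0.015, -0.0033, 0.03]
```

The force dropped after only 2 mm of return and the centre is still about 2 mm high. The roller has probably turned slightly in the grip, leaving its far end a little high against the lip. I'll push back and turn the far end further down.

Emit:
arm_command:
  motion:
    - [0.006, 0.0005, 0, 0, 0.01, 0, 0.03]
    - [0.008, 0.0005, 0, 0, 0.015, 0, 0.03]
    - [0.008, 0, 0.001, 0, 0.02, 0, 0.03]
    - [0.008, 0, 0.002, 0, 0.03, 0, 0.03]
    - [0.008, 0, 0.002, 0, 0.03, 0, 0.03]

```text
time: 19.0
ee_pos: [0.5366, 0.0162, 0.0257]
ee_rot: [[-0.994, 0.103, -0.037], [0.103, 0.995, 0.003], [0.037, -0.001, -0.999]]
contact_force: [16.4, -0.8, -8.8]
finger_gap: 0.0432
```

```bash
python3 - <<'E'
from h import *
seq([(-82.5,0,0)])
E
```

```text
centre [-18.07    -1.2804   5.4269] tilt -0.03706278562766866 near [-90.0205  -1.2804   8.0948] F [16.4323 -0.7502 -8.7939] t 19.0 gap 0.04316847866274672
[-0.0033, 0.0013, 0.0053, -0.0008, -0.0251, -0.0038, 0.03]
```

Emit:
arm_command:
  motion:
    - [0.004, 0.0005, 0.005, 0, 0.01, 0, 0.03]
    - [0.0045, 0.0005, 0.006, 0, 0.012, 0, 0.03]
    - [0.005, 0, 0.006, 0, 0.012, 0, 0.03]
    - [0.005, 0, 0.006, 0, 0.012, 0, 0.03]
    - [0.005, 0, 0.006, 0, 0.012, 0, 0.03]

```text
time: 19.5
ee_pos: [0.5434, 0.0155, 0.0207]
ee_rot: [[-0.994, 0.104, -0.023], [0.104, 0.995, 0.001], [0.023, -0.001, -1.0]]
contact_force: [6.1, -1.2, 10.9]
finger_gap: 0.0427
```

```bash
python3 - <<'E'
from h import *
from cell import env
seq([(-82.5,0,0)])
S=env.read_camera("scene")[:,:,::-1];T=env.read_camera("top")[:,:,::-1]
cv2.imwrite("pics/s14.png",cv2.resize(S[140:220,270:370],None,fx=8,fy=7,interpolation=cv2.INTER_CUBIC))
cv2.imwrite("pics/t14.png",cv2.resize(T[160:235,305:345],None,fx=8,fy=8,interpolation=cv2.INTER_CUBIC))
E
```

```text
centre [-11.4517  -1.303    0.3868] tilt -0.022514511787550588 near [-83.4335  -1.303    2.0077] F [ 6.1371 -1.2419 10.8976] t 19.5 gap 0.042657376287279954
[0.0037, 0.0013, 0.0005, -0.0014, -0.0105, -0.0056, 0.03]
```

View pics/s14.png

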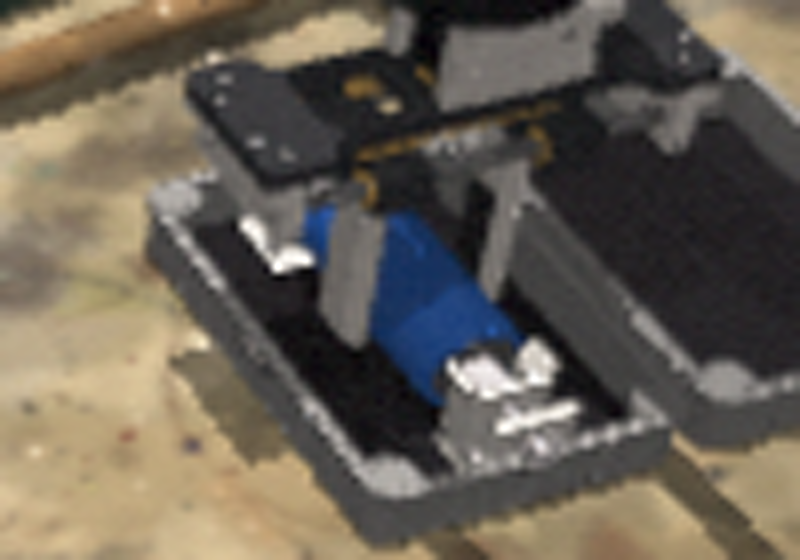

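View pics/t14.png

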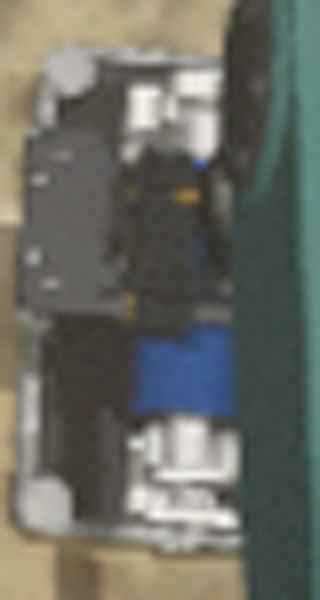

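The centre is now at its stored height (est. 0.4 mm) and the saddles carry about 11 N. I'll ease it back towards the lip with light down-pressure.

Emit:
arm_command:
  motion:
    - [0.003, 0.001, 0.003, 0, 0.008, -0.001, 0.03]
    - [0.002, 0, 0.003, 0, 0.006, -0.001, 0.03]
    - [0.001, 0, 0.003, 0, 0.006, 0, 0.03]
    - [0, 0, 0.003, 0, 0.006, 0, 0.03]
    - [0, 0, 0.003, 0, 0.005, 0, 0.03]

```text
time: 20.1
ee_pos: [0.5531, 0.0147, 0.0212]
ee_rot: [[-0.995, 0.102, -0.015], [0.102, 0.995, -0.001], [0.015, -0.003, -1.0]]
contact_force: [-5.8, 0.9, 15.0]
finger_gap: 0.0428
```

```bash
python3 - <<'E'
from h import *
seq([(-72,0,0)])
E
```

```text
centre [-1.8313 -1.1318  0.8666] tilt -0.015032076553473658 near [-73.8232  -1.1318   1.9488] F [-5.7973  0.9111 15.0076] t 20.1 gap 0.04275191287602644
[0.0029, 0.0012, 0.0009, -0.0025, -0.003, -0.0036, 0.03]
```

It moved back about 10 mm and now bears on the back plate (Fx −5.8 N, estimated within 2 mm of stored). I'll relax the forces and let go.

Emit:
arm_command:
  motion:
    - [0.001, 0, -0.001, 0, 0, 0, 0.03]
    - [0, 0, -0.001, 0, 0, 0, 0.03]
    - [0, 0, 0, 0, 0, 0, 0.03]
    - [0, 0, 0, 0, 0, 0, 0.043]
    - [0, 0, 0, 0, 0, 0, 0.045]
  squeeze: 20

```text
time: 20.6
ee_pos: [0.553, 0.0149, 0.0224]
ee_rot: [[-0.995, 0.103, -0.012], [0.103, 0.995, -0.001], [0.012, -0.002, -1.0]]
contact_force: [-0.3, -0.1, 0.7]
finger_gap: 0.0445
```

```bash
python3 - <<'E'
from h import *
seq([(-72,0,0)])
E
```

```text
centre [-1.9972 -0.9304  2.0713] tilt -0.01206312100330522 near [-73.992   -0.9304   2.9399] F [-0.2831 -0.0795  0.6946] t 20.6 gap 0.04451079339763771
[0.0028, 0.001, 0.0021, -0.0021, -0.0001, -0.0037, 0.03]
```

Emit:
arm_command:
  motion:
    - [0, 0, 0, 0, 0, 0, 0.05]
    - [0, 0, 0, 0, 0, 0, 0.056]
    - [0, 0, 0, 0, 0, 0, 0.058]
    - [0, 0, -0.005, 0, 0, 0, 0.058]
    - [0, 0, -0.015, 0, 0, 0, 0.058]

```text
time: 21.1
ee_pos: [0.5481, 0.0156, 0.0402]
ee_rot: [[-0.994, 0.102, -0.025], [0.102, 0.995, 0.0], [0.025, -0.002, -1.0]]
contact_force: [0.0, -1.0, -0.4]
finger_gap: 0.0578
```

Emit:
arm_command:
  motion:
    - [0, 0, -0.03, 0, 0, 0, 0.058]
    - [0, 0, -0.04, 0, 0, 0, 0.058]
    - [0, 0, -0.04, 0, 0, 0, 0.058]
    - [0, -0.03, -0.03, 0, 0, 0.1, 0.06]
    - [0, -0.045, 0, 0, 0, 0.1, 0.07]

```text
time: 21.6
ee_pos: [0.5392, -0.0556, 0.1883]
ee_rot: [[-0.955, 0.296, -0.025], [0.296, 0.955, 0.001], [0.024, -0.007, -1.0]]
contact_force: [1.3, -0.4, -0.9]
finger_gap: 0.065
```

```bash
python3 - <<'E'
from h import *
from cell import env
S=env.read_camera("scene")[:,:,::-1];T=env.read_camera("top")[:,:,::-1]
cv2.imwrite("pics/s15f.png",S);cv2.imwrite("pics/t15f.png",T)
cv2.imwrite("pics/s15.png",cv2.resize(S[130:230,270:380],None,fx=6,fy=6,interpolation=cv2.INTER_CUBIC))
cv2.imwrite("pics/t15.png",cv2.resize(T[150:245,295:395],None,fx=6,fy=6,interpolation=cv2.INTER_CUBIC))
E
```

```text
(no output)
```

View pics/s15.png

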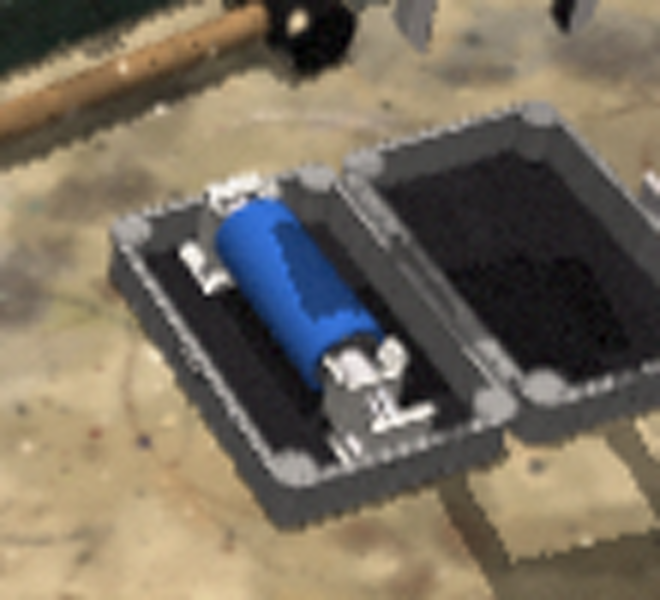

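View pics/t15.png

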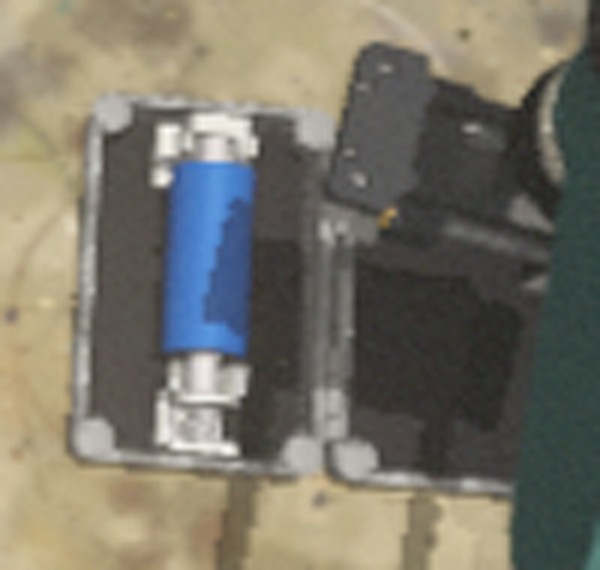

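```bash
python3 - <<'E'
from h import *
from cell import env
T=env.camera_model("top");S=env.camera_model("scene")
t=lambda p:((p[0]+.5)/6-.5+295,(p[1]+.5)/6-.5+150)
s=lambda p:((p[0]+.5)/6-.5+270,(p[1]+.5)/6-.5+130)
# top view: rubber end edges on top line (z=58mm): far (214,162) near (206,355)
for nm,p in(("far",(214,162)),("near",(206,355))): print("T",nm,seatf(onplane(T,t(p),.058)))
# shaft where it enters rubber
for nm,p in(("cfar",(212,150)),("cnear",(204,372))): print("shaft",nm,seatf(onplane(T,t(p),.044)))
for nm,x in(("rubfar top",[50,0,22]),("rubnear top",[-50,0,22]),("far shaft top",[66,0,8])):
    X=SEAT+Rc@(np.array(x)/1000); print(nm,(proj(T,X)-[295,150])*6,(proj(S,X)-[270,130])*6)
for n,M in(("t15f",T),("s15f",S)):
    im=cv2.imread(f"pics/{n}.png");hsv=cv2.cvtColor(im,cv2.COLOR_BGR2HSV)
    mk=cv2.inRange(hsv,(98,120,60),(128,255,255)); 
    x0,x1,y0,y1=(310,345,165,215) if n[0]=='t' else(295,340,155,200)
    z=np.zeros_like(mk);z[y0:y1,x0:x1]=mk[y0:y1,x0:x1]
    m=cv2.moments(z,True);u=(m['m10']/m['m00'],m['m01']/m['m00']);c=max(cv2.findContours(z,0,2)[0],key=cv2.contourArea)
    r=cv2.minAreaRect(c);print(n,u,r,seatf(onplane(M,u,.046)), seatf(onplane(M,u,.036)))
E
```

```text
T far [48.8854  3.874  22.    ]
T near [-52.9234   3.0793  22.    ]
shaft cfar [58.4484  2.3055  8.    ]
shaft cnear [-60.056    0.7308   8.    ]
rubfar top [218.9804 158.0465] [250.043 196.693]
rubnear top [209.7307 347.384 ] [347.7337 327.8479]
far shaft top [214.5154 133.9996] [232.3586 197.0814]
t15f (329.3249370277078, 192.34760705289673) ((329.1860656738281, 192.3474578857422), (12.869709968566895, 31.0551700592041), 2.2906100749969482) [ 0.6828  1.8095 10.    ] [ 2.4797 -0.2886  0.    ]
s15f (318.12530120481927, 176.84096385542168) ((318.4497985839844, 177.62664794921875), (31.540679931640625, 14.999346733093262), 52.594642639160156) [-1.1899  3.7456 10.    ] [ 7.1657 -2.2989 -0.    ]
```

The roller sits level in both holders, with its far end under the white lip (top crop (218,128)). The blue rubber spans 102 mm in the top view, and its centre agrees with the seat within calibration. Next is the lid: I'll go back over the handle.

```bash
python3 - <<'E'
from h import *
go([.522,-.217,.12],down(np.pi/2+YAW),10,0.07)
E
```

```text
err [-0.0354 -0.1535  0.0652] [-0.0286 -0.0182  1.3631] t 21.7 q [-0.2116  0.094   1.4049 -0.0071  1.6733 -1.4765] F [ 0.1667  0.0147 -0.1506] gap 0.06955632220239613
[-0.0035, -0.0154, 0.0065, -0.0029, -0.0018, 0.1363, 0.07]
[-0.0056, -0.0147, 0.0065, -0.0029, -0.0018, 0.1363, 0.07]
[-0.0075, -0.0139, 0.0065, -0.0029, -0.0018, 0.1363, 0.07]
[-0.0093, -0.0127, 0.0064, -0.0029, -0.0018, 0.1363, 0.07]
[-0.011, -0.0114, 0.0064, -0.0029, -0.0018, 0.1363, 0.07]
[-0.0124, -0.0098, 0.0064, -0.0029, -0.0018, 0.1363, 0.07]
[-0.0136, -0.008, 0.0064, -0.0029, -0.0018, 0.1363, 0.07]
[-0.0146, -0.0061, 0.0064, -0.0029, -0.0018, 0.1363, 0.07]
[-0.0152, -0.0041, 0.0064, -0.0029, -0.0018, 0.1363, 0.07]
[-0.0157, -0.002, 0.0064, -0.0029, -0.0018, 0.1363, 0.07]
```

Emit:
arm_command:
  motion:
    - [-0.0035, -0.0155, 0.004, -0.003, -0.002, 0.136, 0.07]
    - [-0.0055, -0.0145, 0.004, -0.003, -0.002, 0.136, 0.07]
    - [-0.0075, -0.014, 0.004, -0.003, -0.002, 0.136, 0.07]
    - [-0.0095, -0.0125, 0.004, -0.003, -0.002, 0.136, 0.07]
    - [-0.011, -0.0115, 0.004, -0.003, -0.002, 0.136, 0.07]

```text
time: 22.2
ee_pos: [0.5282, -0.1373, 0.1642]
ee_rot: [[-0.534, 0.845, -0.015], [0.845, 0.534, 0.01], [0.016, -0.007, -1.0]]
contact_force: [0.6, -0.0, -0.6]
finger_gap: 0.0698
```

Emit:
arm_command:
  motion:
    - [-0.0125, -0.01, 0.004, -0.003, -0.002, 0.136, 0.07]
    - [-0.0135, -0.008, 0.004, -0.003, -0.002, 0.136, 0.07]
    - [-0.0145, -0.006, 0.004, -0.003, -0.002, 0.136, 0.07]
    - [-0.015, -0.004, 0.004, -0.003, -0.002, 0.136, 0.07]
    - [-0.0155, -0.002, 0.004, -0.003, -0.002, 0.136, 0.07]

```text
time: 22.7
ee_pos: [0.5175, -0.2137, 0.1405]
ee_rot: [[0.139, 0.99, -0.003], [0.99, -0.139, 0.008], [0.008, -0.004, -1.0]]
contact_force: [0.1, -0.1, 0.4]
finger_gap: 0.0701
```

```bash
python3 - <<'E'
from h import *
go([.5226,-.2175,.04],down(np.pi/2+YAW),5,0.07)
E
```

```text
err [-0.0038  0.006   0.1005] [-0.0038 -0.008  -0.0407] t 22.7 q [-0.4967  0.135   1.4472  0.006   1.5659 -0.3571] F [ 0.1188 -0.1184  0.4432] gap 0.07008367515533888
[-0.0008, 0.0012, 0.0201, -0.0008, -0.0016, -0.0081, 0.07]
[-0.0007, 0.0012, 0.0201, -0.0008, -0.0016, -0.0081, 0.07]
[-0.0007, 0.0012, 0.0201, -0.0008, -0.0016, -0.0081, 0.07]
[-0.0007, 0.0011, 0.0201, -0.0008, -0.0016, -0.0081, 0.07]
[-0.0007, 0.0011, 0.0201, -0.0008, -0.0016, -0.0081, 0.07]
```

Emit:
arm_command:
  motion:
    - [-0.001, 0.002, 0.02, -0.001, -0.002, -0.01, 0.07]
    - [-0.001, 0.002, 0.02, -0.001, -0.002, -0.008, 0.07]
    - [-0.001, 0.001, 0.02, -0.001, -0.002, -0.008, 0.07]
    - [-0.001, 0.001, 0.02, -0.001, -0.002, -0.007, 0.07]
    - [-0.001, 0.001, 0.012, 0, 0, -0.005, 0.07]

```text
time: 23.2
ee_pos: [0.524, -0.2181, 0.0457]
ee_rot: [[0.101, 0.995, 0.0], [0.995, -0.101, 0.002], [0.002, 0.0, -1.0]]
contact_force: [0.3, 0.7, -0.2]
finger_gap: 0.0703
```

```bash
python3 - <<'E'
from h import *
from cell import env
T=env.read_camera("scene")[:,:,::-1]
cv2.imwrite("pics/t16.png",cv2.resize(T[110:230,290:430],None,fx=5,fy=5,interpolation=cv2.INTER_CUBIC))
go([.5226,-.2175,.0085],down(np.pi/2+YAW),5,0.07)
E
```

```text
err [ 0.0001 -0.0004  0.0352] [-0.0026 -0.0029 -0.0019] t 23.25 q [-0.4955  0.2127  1.5563  0.0017  1.3761 -0.3949] F [-1.2195  0.1727 -0.6964] gap 0.06985801786843832
[0.0, -0.0001, 0.007, -0.0005, -0.0006, -0.0004, 0.07]
[0.0, -0.0001, 0.007, -0.0005, -0.0006, -0.0004, 0.07]
[0.0, -0.0001, 0.007, -0.0005, -0.0006, -0.0004, 0.07]
[0.0, -0.0001, 0.007, -0.0005, -0.0006, -0.0004, 0.07]
[0.0, -0.0001, 0.007, -0.0005, -0.0006, -0.0004, 0.07]
```

View pics/t16.png

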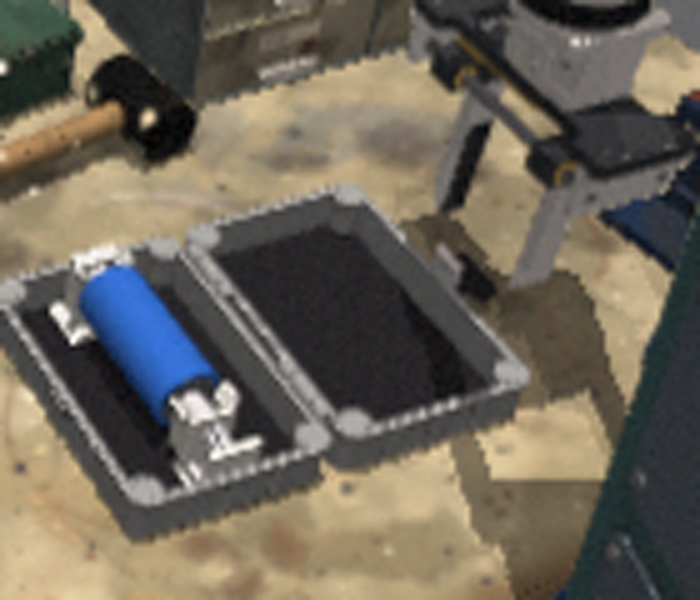

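The fingers straddle the handle and the roller is seated level. I'll go down and grip.

Emit:
arm_command:
  motion:
    - [0, 0, 0.013, 0, 0, 0, 0.07]
    - [0, 0, 0.012, 0, 0, 0, 0.07]
    - [0, 0, 0.006, 0, 0, 0, 0.055]
    - [0, 0, 0.001, 0, 0, 0, 0.03]
    - [0, 0, 0, 0, 0, 0, 0.02]
  squeeze: 25

```text
time: 23.75
ee_pos: [0.5239, -0.217, 0.0102]
ee_rot: [[0.1, 0.995, -0.001], [0.995, -0.1, 0.003], [0.003, -0.002, -1.0]]
contact_force: [0.7, 0.0, -0.5]
finger_gap: 0.0495
```

Emit:
arm_command:
  motion:
    - [0, 0, 0, 0, 0, 0, 0.02]
    - [0, 0, 0, 0, 0, 0, 0.02]
    - [0, 0, 0, 0, 0, 0, 0.02]
    - [0, 0, -0.001, 0, 0, 0, 0.02]
    - [0, 0, -0.001, 0, 0, 0, 0.02]

```text
time: 24.25
ee_pos: [0.5218, -0.2172, 0.013]
ee_rot: [[0.1, 0.995, -0.006], [0.995, -0.1, 0.003], [0.003, -0.006, -1.0]]
contact_force: [0.1, 0.5, -2.7]
finger_gap: 0.0337
```

```bash
cat >> h.py <<'E'
# closing: pivot measured from grip
OFF=np.array([0,0,-.0145])
HINGE=HINGE+Rc@np.array([0,0.002,0])
E
python3 - <<'E'
from h import *
arc([3.04,2.94,2.82,2.7,2.58])
E
```

```text
theta now -3.177069173056135 r 0.16815479483905937 F [ 0.0736  0.5485 -2.6632] gap 0.03367306104960002 t 24.25
[0.0067, -0.0001, -0.0109, -0.0061, -0.0026, -0.0009, 0.02]
[0.0012, -0.0, -0.0161, 0.0, 0.0, 0.0, 0.02]
[0.0036, -0.0, -0.019, 0.0, 0.0, 0.0, 0.02]
[0.0059, 0.0, -0.0185, 0.0, 0.0, 0.0, 0.02]
[0.008, -0.0, -0.0176, 0.0, 0.0, 0.0, 0.02]
```

```bash
cat >> h.py <<'E'
HINGE=np.array([.538,-.0554,.034])
E
python3 - <<'E'
from h import *
arc([3.06,2.94,2.82,2.7,2.58])
E
```

```text
theta now -3.175768619533133 r 0.16272022025688648 F [ 0.0736  0.5485 -2.6632] gap 0.03367306104960002 t 24.25
[0.0012, 0.0001, -0.0077, -0.0061, -0.0026, -0.0009, 0.02]
[0.0013, 0.0, -0.0193, 0.0, 0.0, 0.0, 0.02]
[0.0036, -0.0, -0.019, 0.0, 0.0, 0.0, 0.02]
[0.0059, 0.0, -0.0185, 0.0, 0.0, 0.0, 0.02]
[0.008, -0.0, -0.0176, 0.0, 0.0, 0.0, 0.02]
```

Emit:
arm_command:
  motion:
    - [0.001, 0, -0.01, -0.004, -0.002, 0, 0.02]
    - [0.001, 0, -0.016, -0.002, 0, 0, 0.02]
    - [0.0035, 0, -0.018, 0, 0, 0, 0.02]
    - [0.006, 0, -0.018, 0, 0, 0, 0.02]
    - [0.008, 0, -0.0175, 0, 0, 0, 0.02]
  squeeze: 25

```text
time: 24.75
ee_pos: [0.5238, -0.1979, 0.0971]
ee_rot: [[0.101, 0.995, 0.001], [0.995, -0.101, 0.0], [0.0, 0.001, -1.0]]
contact_force: [1.8, 1.4, -3.2]
finger_gap: 0.0338
```

```bash
python3 - <<'E'
from h import *
arc([2.44,2.32,2.2,2.08,1.96])
E
```

```text
theta now 2.5703829591511362 r 0.16286313571691294 F [ 1.7776  1.3687 -3.2249] gap 0.03384878381882318 t 24.75
[0.0125, 0.0001, -0.0171, 0.0007, -0.0002, -0.0021, 0.02]
[0.0123, 0.0, -0.015, 0.0, 0.0, 0.0, 0.02]
[0.014, -0.0, -0.0134, 0.0, 0.0, 0.0, 0.02]
[0.0155, 0.0, -0.0116, 0.0, 0.0, 0.0, 0.02]
[0.0168, -0.0, -0.0097, 0.0, 0.0, 0.0, 0.02]
```

Emit:
arm_command:
  motion:
    - [0.011, 0, -0.016, 0, 0, 0, 0.02]
    - [0.012, 0, -0.015, 0, 0, 0, 0.02]
    - [0.014, 0, -0.0135, 0, 0, 0, 0.02]
    - [0.0155, 0, -0.0115, 0, 0, 0, 0.02]
    - [0.017, 0, -0.0095, 0, 0, 0, 0.02]

```text
time: 25.25
ee_pos: [0.5312, -0.1229, 0.1708]
ee_rot: [[0.101, 0.995, 0.006], [0.995, -0.101, 0.004], [0.005, 0.005, -1.0]]
contact_force: [3.5, 2.0, -8.0]
finger_gap: 0.0337
```

```bash
python3 - <<'E'
from h import *
arc([1.86,1.74,1.62,1.5,1.38])
E
```

```text
theta now 1.9179619632915657 r 0.16582933479498732 F [ 3.5432  2.0095 -7.9774] gap 0.03370551666038528 t 25.25
[0.0104, 0.0001, 0.0005, 0.0052, -0.0048, -0.0022, 0.02]
[0.0185, -0.0, -0.0058, 0.0, 0.0, 0.0, 0.02]
[0.019, 0.0, -0.0035, 0.0, 0.0, 0.0, 0.02]
[0.0193, 0.0, -0.0012, 0.0, 0.0, 0.0, 0.02]
[0.0193, -0.0, 0.0011, 0.0, 0.0, 0.0, 0.02]
```

Emit:
arm_command:
  motion:
    - [0.013, 0, -0.002, 0.003, -0.004, 0, 0.02]
    - [0.0175, 0, -0.005, 0.002, -0.002, 0, 0.02]
    - [0.019, 0, -0.0025, 0, 0, 0, 0.02]
    - [0.019, 0, 0, 0, 0, 0, 0.02]
    - [0.019, 0, 0.0015, 0, 0, 0, 0.02]

```text
time: 25.75
ee_pos: [0.54, -0.0346, 0.1857]
ee_rot: [[0.103, 0.995, 0.004], [0.995, -0.103, -0.014], [-0.014, 0.005, -1.0]]
contact_force: [1.7, -2.0, -5.3]
finger_gap: 0.0334
```

```bash
python3 - <<'E'
from h import *
arc([1.26,1.14,1.02,.9,.8])
E
```

```text
theta now 1.3715465659310806 r 0.16745385135619914 F [ 1.7231 -2.033  -5.2695] gap 0.033350390434328574 t 25.75
[0.0171, -0.0, 0.009, 0.0051, 0.014, -0.0046, 0.02]
[0.0185, 0.0, 0.0057, 0.0, 0.0, 0.0, 0.02]
[0.0177, -0.0, 0.0078, 0.0, 0.0, 0.0, 0.02]
[0.0166, 0.0, 0.0099, 0.0, 0.0, 0.0, 0.02]
[0.0129, 0.0, 0.0097, 0.0, 0.0, 0.0, 0.02]
```

Emit:
arm_command:
  motion:
    - [0.0165, 0, 0.006, 0.003, 0.008, -0.003, 0.02]
    - [0.0175, 0, 0.006, 0.002, 0.006, -0.002, 0.02]
    - [0.017, 0, 0.008, 0, 0, 0, 0.02]
    - [0.016, 0, 0.01, 0, 0, 0, 0.02]
    - [0.014, 0, 0.0105, 0, 0, 0, 0.02]

```text
time: 26.25
ee_pos: [0.5484, 0.0505, 0.151]
ee_rot: [[0.097, 0.995, 0.006], [0.995, -0.097, -0.005], [-0.004, 0.006, -1.0]]
contact_force: [-0.2, -2.3, -1.2]
finger_gap: 0.034
```

```bash
python3 - <<'E'
from h import *
arc([.7,.6,.5,.42,.34])
E
```

```text
theta now 0.8160487442576071 r 0.16911333110843194 F [-0.2401 -2.2576 -1.1942] gap 0.033972195833995585 t 26.25
[0.0091, -0.0, 0.0185, 0.0063, 0.0041, 0.0016, 0.02]
[0.0107, 0.0, 0.0121, 0.0, 0.0, 0.0, 0.02]
[0.0094, -0.0, 0.0131, 0.0, 0.0, 0.0, 0.02]
[0.0066, 0.0, 0.0111, 0.0, 0.0, 0.0, 0.02]
[0.0057, 0.0, 0.0116, 0.0, 0.0, 0.0, 0.02]
```

Emit:
arm_command:
  motion:
    - [0.011, 0, 0.014, 0.003, 0.003, 0, 0.02]
    - [0.011, 0, 0.013, 0.003, 0, 0, 0.02]
    - [0.0095, 0, 0.013, 0, 0, 0, 0.02]
    - [0.007, 0, 0.012, 0, 0, 0, 0.02]
    - [0.0055, 0, 0.0115, 0, 0, 0, 0.02]

```text
time: 26.75
ee_pos: [0.5534, 0.1003, 0.0838]
ee_rot: [[0.095, 0.995, 0.002], [0.995, -0.095, 0.002], [0.002, 0.001, -1.0]]
contact_force: [0.0, -0.5, 0.2]
finger_gap: 0.0335
```

```bash
python3 - <<'E'
from h import *
from cell import env
S=env.read_camera("scene")[:,:,::-1]
cv2.imwrite("pics/s17.png",cv2.resize(S[110:230,240:380],None,fx=5,fy=5,interpolation=cv2.INTER_CUBIC))
arc([.3,.22,.14,.08,.04])
E
```

```text
theta now 0.30162668861372827 r 0.1691269596774967 F [ 3.1072  1.8875 -1.1093] gap 0.033907990121716886 t 26.8
[-0.0071, 0.0002, 0.003, 0.0009, -0.0027, 0.0043, 0.02]
[0.0042, -0.0, 0.0122, 0.0, 0.0, 0.0, 0.02]
[0.0032, -0.0, 0.0125, 0.0, 0.0, 0.0, 0.02]
[0.0018, 0.0, 0.0095, 0.0, 0.0, 0.0, 0.02]
[0.0009, -0.0, 0.0064, 0.0, 0.0, 0.0, 0.02]
```

View pics/s17.png

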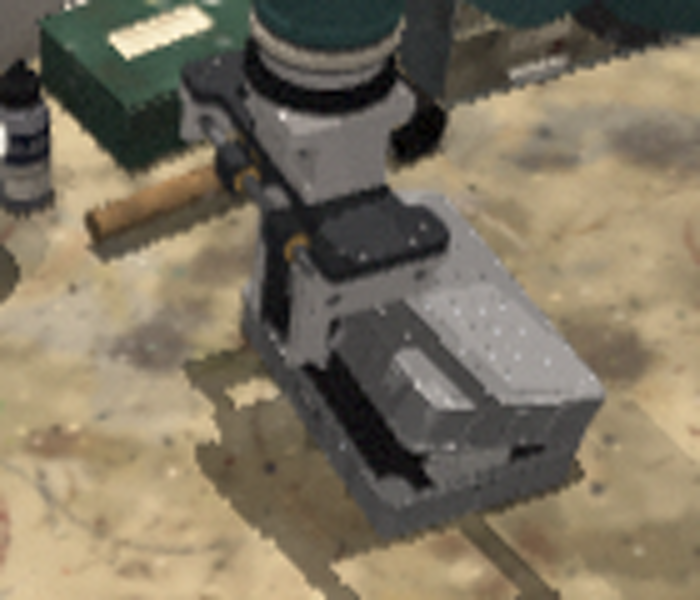

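The lid is nearly shut and still held. I'll lower it the last part and then press.

Emit:
arm_command:
  motion:
    - [0.002, 0, 0.011, 0, 0, 0, 0.02]
    - [0.002, 0, 0.012, 0, 0, 0.002, 0.02]
    - [0.001, 0, 0.012, 0, 0, 0.002, 0.02]
    - [0.001, 0, 0.008, 0, 0, 0, 0.02]
    - [0, 0, 0.006, 0, 0, 0, 0.02]

```text
time: 27.3
ee_pos: [0.5546, 0.1105, 0.0335]
ee_rot: [[0.099, 0.995, 0.002], [0.995, -0.099, 0.008], [0.008, 0.002, -1.0]]
contact_force: [-14.8, 1.2, 41.8]
finger_gap: 0.0339
```

```bash
python3 - <<'E'
from h import *
arc([0])
E
```

```text
theta now 0.009201534154687538 r 0.16730769702059675 F [-14.764    1.1834  41.7577] gap 0.0339084261910627 t 27.3
[-0.0057, -0.0002, 0.0019, 0.0016, -0.0081, 0.0, 0.02]
```

Emit:
arm_command:
  motion:
    - [0, 0, 0.001, 0, 0, 0, 0.02]
    - [0, 0, 0, 0, 0, 0, 0.02]
    - [0, 0, 0, 0, 0, 0, 0.04]
    - [0, 0, 0, 0, 0, 0, 0.06]
    - [0, 0, 0, 0, 0, 0, 0.07]

```text
time: 27.8
ee_pos: [0.5543, 0.1075, 0.0323]
ee_rot: [[0.1, 0.995, 0.002], [0.995, -0.1, 0.003], [0.003, 0.001, -1.0]]
contact_force: [1.0, 0.0, -0.5]
finger_gap: 0.0526
```

```bash
python3 - <<'E'
from h import *
from cell import env
S=env.read_camera("scene")[:,:,::-1]
cv2.imwrite("pics/s18.png",cv2.resize(S[110:230,240:380],None,fx=5,fy=5,interpolation=cv2.INTER_CUBIC))
arc([0])
E
```

```text
theta now 0.003090761883785681 r 0.16422915860467036 F [ 0.7297 -0.3117  0.1141] gap 0.05657403351491417 t 27.85
[-0.0027, 0.0, 0.0007, 0.0011, -0.0035, -0.0015, 0.02]
```

View pics/s18.png

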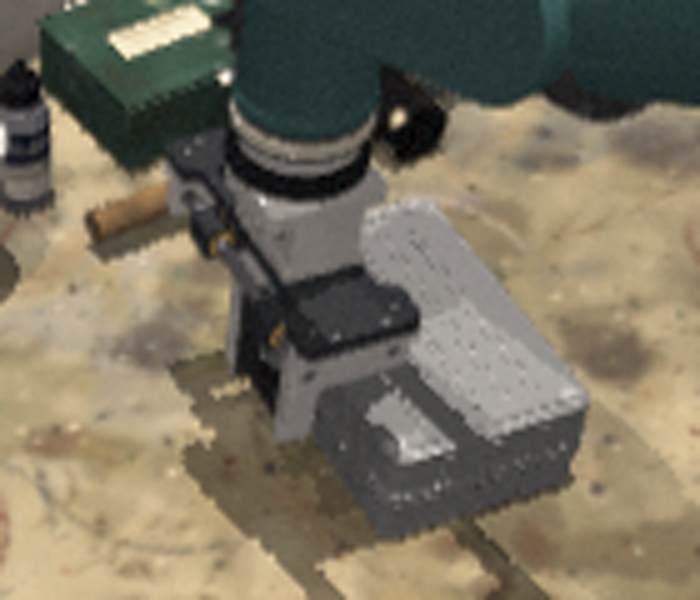

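The lid looks shut. I'll withdraw, then compare with the first picture.

Emit:
arm_command:
  motion:
    - [0, 0, -0.005, 0, 0, 0, 0.07]
    - [0, 0, -0.02, 0, 0, 0, 0.07]
    - [0, 0, -0.04, 0, 0, 0, 0.07]
    - [0, 0, -0.045, 0, 0, 0, 0.07]
    - [0, 0, -0.045, 0, 0, 0, 0.07]

```text
time: 28.35
ee_pos: [0.5488, 0.1052, 0.1818]
ee_rot: [[0.102, 0.995, -0.02], [0.995, -0.102, -0.001], [-0.003, -0.02, -1.0]]
contact_force: [0.5, -0.5, 0.0]
finger_gap: 0.0698
```

Emit:
arm_command:
  motion:
    - [-0.03, 0, -0.03, 0, 0, 0, 0.07]
    - [-0.045, 0, 0, 0, 0, 0, 0.07]
    - [-0.045, 0, 0, 0, 0, 0, 0.07]
    - [-0.045, 0, 0, 0, 0, 0, 0.07]
    - [-0.045, 0, 0, 0, 0, 0, 0.07]

```text
time: 28.85
ee_pos: [0.5335, -0.1058, 0.2268]
ee_rot: [[0.09, 0.996, 0.004], [0.996, -0.09, -0.002], [-0.002, 0.004, -1.0]]
contact_force: [0.9, -0.5, -0.9]
finger_gap: 0.0703
```

Emit:
arm_command:
  motion:
    - [-0.045, 0, 0, 0, 0, 0, 0.07]
    - [-0.045, 0, 0, 0, 0, 0, 0.07]
    - [-0.03, 0, 0, 0, 0, 0, 0.07]
    - [0, 0, 0, 0, 0, 0, 0.07]
    - [0, 0, 0, 0, 0, 0, 0.07]

```text
time: 29.35
ee_pos: [0.5198, -0.2368, 0.2286]
ee_rot: [[0.1, 0.995, 0.005], [0.995, -0.1, -0.006], [-0.006, 0.006, -1.0]]
contact_force: [-0.1, 0.6, 0.5]
finger_gap: 0.0699
```

```bash
python3 - <<'E'
from h import *
from cell import env
S=env.read_camera("scene")[:,:,::-1];T=env.read_camera("top")[:,:,::-1]
S0=cv2.imread("pics/scene0.png");T0=cv2.imread("pics/top0.png")
a=np.hstack([S0[130:225,280:365],S[130:225,280:365]]);cv2.imwrite("pics/cmp.png",cv2.resize(a,None,fx=4.5,fy=4.5,interpolation=cv2.INTER_CUBIC))
cv2.imwrite("pics/endt.png",T);cv2.imwrite("pics/ends.png",S)
for n,A,B,(x0,x1,y0,y1) in(("scene",S0,S,(280,365,140,225)),("top",T0,T,(295,365,155,240))):
    d=np.abs(A.astype(int)-B).sum(2)[y0:y1,x0:x1]; print(n,"mean diff",d.mean(),"frac>60",(d>60).mean())
    for nm,im in(("0",A),("1",B)):
        hsv=cv2.cvtColor(np.ascontiguousarray(im),cv2.COLOR_BGR2HSV);mk=cv2.inRange(hsv,(0,0,120),(180,40,230));z=np.zeros_like(mk);z[y0:y1,x0:x1]=mk[y0:y1,x0:x1];z=cv2.morphologyEx(z,cv2.MORPH_OPEN,np.ones((3,3)))
        c=max(cv2.findContours(z,0,2)[0],key=cv2.contourArea);print(nm,cv2.minAreaRect(c))
print(env.observe()["time"],env.observe()["ee_pos"])
E
```

```text
scene mean diff 11.702006920415226 frac>60 0.009550173010380622
0 ((323.328857421875, 174.4698028564453), (64.06393432617188, 39.65082550048828), 55.00798034667969)
1 ((323.4220275878906, 174.55401611328125), (64.13097381591797, 39.907936096191406), 55.304847717285156)
top mean diff 6.698319327731093 frac>60 0.0058823529411764705
0 ((330.391357421875, 195.3465576171875), (44.276405334472656, 62.18661880493164), 3.3664608001708984)
1 ((330.3896484375, 195.3758544921875), (44.276405334472656, 62.24534225463867), 3.3664608001708984)
29.45 [ 0.52   -0.2357  0.2285]
```

View pics/cmp.png

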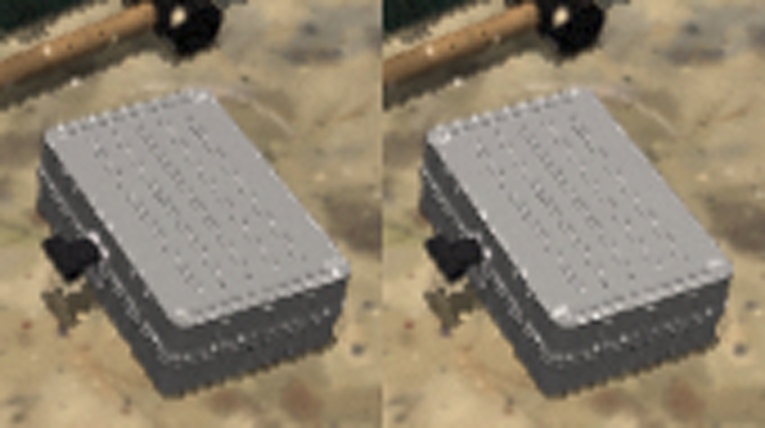

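View pics/endt.png

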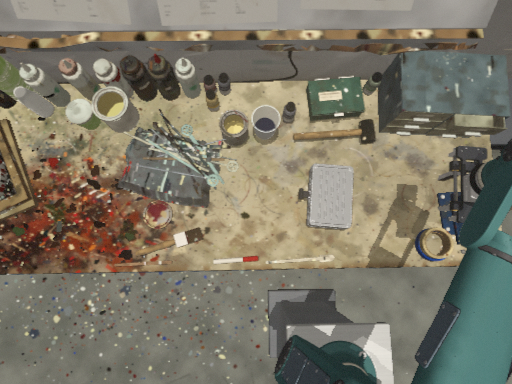

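The before and after pictures match to about 0.1 px. A lid resting on the catch would stand about 3 px higher at the handle edge. The bystanders are in place and the arm is clear, so I'm handing in.

```bash
python3 -c "
from cell import env
print(env.close_job())"
```

```text
the job is handed in; nothing more can be done
None
```

The roller is stored in the case and the lid is shut. I handed the job in at about 29.5 s of the 72 s allowed; the interface reports no verdict.

**What I did:** I pulled the lid open by its handle and laid it right over under grip. I put the roller's near journal in the sprung cup with the far end tilted up, pushed back against the spring, levelled it, let it back under the lip and let go. Then I swung the lid back under grip and pressed it shut.

**One thing went wrong and was fixed:** on the first try at letting the roller back, it stopped after about 2 mm with its centre still about 2 mm high. It had probably turned a little in the grip. I pushed it back until the cup seemed to reach its stop, turned the far end further down, and it then slid home against the back plate.

**Last checks:**
- **Roller:** after I let go, both cameras showed it lying level in the holders with the far journal under the lip. Its place agreed with the stored position to within about 2 to 3 mm, which is the limit of the calibration and about the size of the 3 mm allowance. I could not see it again once the lid was shut.
- **Lid:** its outline matches the first pictures to about 0.1 px, whereas a lid only resting on the catch would show about 3 px. Pressing peaked at about 42 N on the wrist, through the fingers. That is above the 40 N allowed for the arm or gripper body but below the 120 N wrist limit.
- **Bystanders:** they look unmoved in the final top view. I compared them by eye, not by measurement.
- **Case position:** the estimates from the cameras and from the gripper disagreed by 2 to 3 mm. Contact forces guided the fit instead.

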